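# Paisley templates back on the rail, all one hand

## Robot

A 6-joint arm with a two-finger parallel gripper is mounted at the origin on a cart in front of the work surface, level with it; the furniture and walls round the work are solid. World frame = base frame: x ahead of the robot, y to its left, z up, the work surface at z = 0. Lengths are in m, angles in rad, forces in N, time in s.
With the tool pointing down it reaches from about 0.4 to 0.825 m from the base axis. Payload 7 kg.
Tool frame: the origin (TCP) lies midway between the tips of the shut fingers; the grasp point (between the pads) lies 19 mm behind it; z points along the fingers, y is the line along which they close (so a half turn about z gives the same grasp; the last joint's range is limited). The gripper opens to 88 mm and grips with 3 to 60 N. Pads are 19 mm wide; open, the fingers measure 130 mm over their backs; the gripper's body (78 mm by 193 mm) begins 47 mm behind the grasp point.
Start: joints at [-0.93, 0.359, 0.012, 0, -1.224, -0.288], TCP at [0.233, -0.633, 0.188] pointing down, gripper open.
Joint ranges: [-3.07, 3.07], [-1.43, 2.12], [-1.02, 1.25], [-3.03, 1.67], [-3.05, -0], [-3.03, 3.03]. Speed limits (rad/s): [2.39, 2.39, 3.01, 3.14, 3.14, 3.14].

## Interface

Orientations are given as [roll, pitch, yaw] about the fixed x, y, z axes, in that order (R = Rz(yaw) Ry(pitch) Rx(roll)).
In Python, from station import get_state, grab_frame, calibration, job_done, boxes_of, regions_of, spot_point gives the robot as it stands. The module is installed in compiled form; this text tells all that it offers.
- The arm moves only by the tool arm_command, never from a script. Its argument "commands" is a list of rows, each an object of numbers: "tx", "ty", "tz": the shift along the tool's x, y, z each as a share of 25 cm, from -1 to 1; "twist": the turn about the tool's z as a share of 180 degrees, from -1 to 1. A call has exactly 8 rows; each row is the pose to reach, as a shift and turn from the pose commanded when the call began, along the tool's axes at that moment, turning the shorter way round; what a row does not reach only later rows make up. A row lasts 1/12 s, in which the tool goes at most 41.7 mm and 7.16 degrees, less where a joint would pass 70% of its speed; a pose out of reach is approached as far as the arm can. A call with a number of a shift or a turn outside -1 to 1 is refused whole. A call with a gripper value outside its range is refused whole. "claw" is the opening, from 0 (shut) to 1 (fully open), set as the call begins (left out, the last holds). The fingers move at their own pace and stop on an object; "grip_force" is the grip in N (left out, the last holds). Time passes only in rows, so rows that repeat a pose let the fingers close, or fill a call up. It gives the time, the measured TCP pose, the force, the opening and the grip force at its end, in the units of the state.
- get_state(): the state, without advancing time (a new reading comes with each control period).
- grab_frame(name): name is "scene" or "top"; returns the picture (480x640x3 uint8, red, green, blue); there is no depth.
- calibration(name): a dict with "camera_matrix" (3x3 intrinsics, pixels), "extrinsics" (4x4, takes a point from camera to world coordinates). Camera axes: x right, y down, z forward; pixel columns grow to the right and rows downward; lengths in m; the calibration is good to about 2 mm. A picture is of the moment at which its call begins. calibration takes no time and is no camera call.
- job_done(): hands the job in; it is judged then, once.
Trained networks look in the newest picture that a camera, given by its name, has taken for a name from the list of things; names that differ only in an ending like _2 or _b are one class to them, and where a whole thing is asked for, a point or a joint stands for the part that bears it (a point fixed in the world has none). Each returns a list of dicts, best first, with "score" (0 to 1); they miss things now and then, are a little off and sometimes report something else, mostly with a low value. They report only what shows in the picture. A call takes as long as a camera call. They do not tell look-alikes from the thing itself.
- boxes_of(query, camera): "rect" ([left, top, right, bottom] in pixels, round what is visible of it).
- regions_of(query, camera): "region" (480x640 bool, what is visible of it) and "rect" ([left, top, right, bottom] in pixels, round what is visible of it).
- spot_point(query, camera): "uv" ([column, row] in pixels: a listed point, or the origin of a listed thing).
The state is a dict: "t": time; "q": joint angles; "qd": joint speeds; "joint_efforts": joint torques, N m; "eef_pos": TCP position; "ee_rot": TCP orientation; "force": force on the tool from outside, world axes, zero at the start; "moment": the same for the moment, N m; "width": finger opening in m; "gripper_force": force on a finger pad.
Only numpy, scipy, OpenCV 4.12 (cv2) and the standard library are available. Lean on these libraries where they do the work, as an engineer would, in place of code of your own. Each camera call takes 0.05 s, during which the arm holds its last target. There are 200 camera calls.

## Task

Put all four flat paisley templates on the hanging rail, hooked over the bar one behind another without touching, every tip curling to the left as you look along the bar from the robot's end, so that the carver finds them all one hand. One that hangs there already is right: leave it where it is; the other is mirrored, and of the two on the sloping stand one is mirrored: turn only the mirrored ones round. Leave the tools and tins about the table where they are.

Things in the scene. Friction and masses are not known exactly. Their poses are not given: they have to be found in the camera images.
- rail_mid (a point): Middle of the fixed rail: level round steel bar, 12 mm thick, 318 mm long in the clear, centre line 150 mm above the table, between two wooden posts (22 mm thick, tops 157 mm up) on feet 130 mm wide. x along the bar away from the robot, y to the left looking that way, z up. A hung template's middle is 28.5 mm lower, faces looking along the bar; the half nearer the robot is free.
- stand: Fixed sloping wooden stand, 290 mm wide; origin on the table under its middle, y along its width, x to its back. Its board leans back 0.55 rad (31.5 deg) from upright; two templates stand on its ledge, backs flat on the board, about 130 mm apart. The board ends 95 mm up from the ledge, so hook and head stand clear above it and a finger can pass behind.
- boteh_a_mid (a point): Flat paisley (comma-shaped) template, pale plywood, 9 mm thick, 155 mm tall, 92 mm wide, 60 g, brass disc in the belly; all four are alike. Starts on the rail. Point: half-way up, mid-thickness, straight below the hook. x is square to the flat faces, z up, y towards the curl's tip. On z, mm: head's top +76, inside of hook (rests on the bar, at y = 0) +34.5, tip's end +19, belly's top -12, base -77.5
- boteh_a_tip (a point): Lower end of the tip of boteh_a, 20 mm to +y of and 19.5 mm above its middle. On y, mm: tip +10 to +29, hook slot -10 to +10, neck -12 to -44, belly -37 to +48. Below the tip (z +19 to -12) the mouth is open to +y only: there a bar goes in and out sideways.
- boteh_b_mid (a point): Template like boteh_a, same point and axes; starts on the rail. Grip a template across its flat faces on the head, at y about -3, z +50 to +70: below +40 fingers meet the bar it hangs on. Its weight lies below the hook, so it hangs upright.
- boteh_b_tip (a point): Tip's end of boteh_b, as on boteh_a
- boteh_c_mid (a point): Template like boteh_a, same point and axes; starts on the sloping stand, leaning back with it
- boteh_c_tip (a point): Tip's end of boteh_c, as on boteh_a
- boteh_d_mid (a point): Template like boteh_a, same point and axes; starts on the sloping stand, leaning back with it
- boteh_d_tip (a point): Tip's end of boteh_d, as on boteh_a
- mallet_mid (a point): Wooden carving mallet lying on the table, 110 x 233 x 66 mm; point in its middle, 30 mm up. Not part of the job.
- whetstone_mid (a point): Grey whetstone lying flat, 45 x 140 x 20 mm; its centre. Not part of the job.
- pigment_jar_mid (a point): Glass jar with yellow lid, 42 mm wide, 96 mm tall; its centre. Not part of the job.
- rusty_tin_mid (a point): Open rusty tin, 68 mm wide, 80 mm tall; its centre. Not part of the job.
- pencil_mid (a point): Dark red marking pencil lying on the table, 142 mm long; its centre. Not part of the job.
- brush_mid (a point): Flat colour brush lying on the table, 185 mm long; its centre. Not part of the job.
Mind the look-alikes: they are no part of the job. Leave any pink look-alike of the part that bears boteh_b_mid alone.

How it is judged:
By the outcome, as a careful person would: the job done as asked, in the order asked, and still so for the second after the job is handed in, with the robot touching nothing.
It also fails if it takes over 72 s, if anything falls off the work surface, if the arm or the gripper's body presses on something with over 40 N, if the wrist force passes 120 N, or if a joint passes its speed limit or range.

## Working session

There is one attempt and no reset: what is moved stays moved. The work goes in short steps, Python scripts to look and compute and a tool call to move; the robot and the scene stay as the last step left them, time stands still between calls to the robot, and variables do not carry over. Pictures are saved under pics/ and viewed, at most 10 in all, crops included, and the job is handed in when it is done.

Besides the shell and the picture viewer there is one more tool, called after "Call:" by a JSON object that holds its "method" and its "body", one argument or row to a line. arm_command: Moves the arm, as the interface text tells. Shift numbers are shares of 25 cm and turn numbers shares of 180 degrees, none past 1 either way. Its arguments: {"type":"object","properties":{"commands":{"type":"array"},"claw":{"type":"number"},"grip_force":{"type":"number"}},"required":["commands"]}

```bash
mkdir -p pics
cat > h.py <<'E'
import numpy as np, cv2
from station import *
def cam(n):
    c=calibration(n); return np.array(c["camera_matrix"]),np.array(c["extrinsics"])
def ray(n,uv):
    K,E=cam(n); d=E[:3,:3]@np.linalg.solve(K,[uv[0],uv[1],1]); return E[:3,3],d/np.linalg.norm(d)
def atz(n,uv,z):
    o,d=ray(n,uv); return o+d*(z-o[2])/d[2]
def proj(n,p):
    K,E=cam(n); q=K@(E[:3,:3].T@(np.array(p)-E[:3,3])); return q[:2]/q[2]
def tri(a,b):
    (o1,d1),(o2,d2)=ray("scene",a),ray("top",b)
    A=np.stack([d1,-d2],1); s=np.linalg.lstsq(A,o2-o1,rcond=None)[0]
    p,q=o1+s[0]*d1,o2+s[1]*d2; return (p+q)/2,np.linalg.norm(p-q)
def save(n,f,img=None,crop=None,k=1):
    i=grab_frame(n) if img is None else img
    if crop: l,t,r,b=crop; i=i[t:b,l:r]
    cv2.imwrite("pics/"+f,cv2.cvtColor(cv2.resize(i,None,fx=k,fy=k,interpolation=cv2.INTER_CUBIC),cv2.COLOR_RGB2BGR))
E
python3 - <<'E'
from h import *
np.set_printoptions(precision=3,suppress=True)
for n in("scene","top"):
    save(n,n+"0.png"); K,X=cam(n); print(n,K[0,0],X[:3,3],X[:3,2])
    for q in["rail_mid","stand","boteh_a_mid","boteh_a_tip"]:
        print(q,[(np.round(d["uv"]).tolist(),round(d["score"],2)) for d in spot_point(q,n)])
s=get_state();print(s["t"],s["eef_pos"],s["ee_rot"],s["width"])
E
```

```text
scene 510.9864418387924 [-0.175  0.651  0.935] [ 0.547 -0.501 -0.671]
rail_mid [([245.0, 254.0], 0.65)]
stand [([390.0, 234.0], 0.81), ([372.0, 213.0], 0.53), ([208.0, 250.0], 0.4)]
boteh_a_mid [([209.0, 251.0], 0.81)]
boteh_a_tip [([201.0, 250.0], 0.82)]
top 445.3773444053396 [0.277 0.02  1.368] [ 0.167 -0.014 -0.986]
rail_mid [([242.0, 218.0], 0.69), ([185.0, 210.0], 0.6)]
stand [([390.0, 248.0], 0.88)]
boteh_a_mid [([232.0, 186.0], 0.81)]
boteh_a_tip [([230.0, 183.0], 0.66)]
0.5 [ 0.233 -0.633  0.188] [ 3.141 -0.    -2.789] 0.08750369096857172
```

View pics/scene0.png

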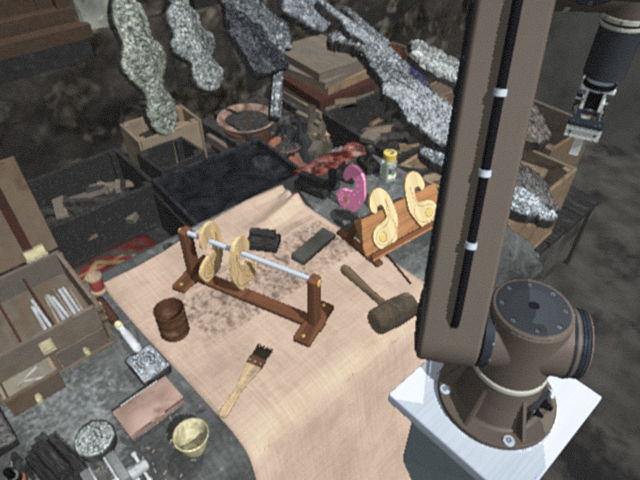

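View pics/top0.png

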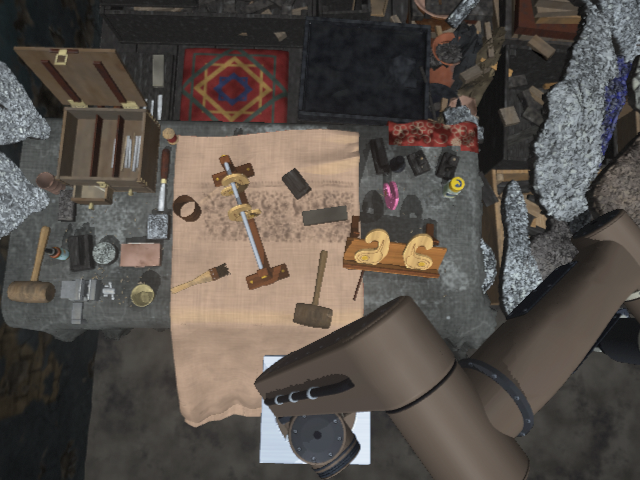

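The scene view shows the rail from its far post (185,233) to its near post (315,282), with templates at (208,250) and (240,262). The stand holds two more at (383,218) and (420,197). A pink look-alike stands at (352,188), so I will exclude it. Next is one close crop of each area.

Run:
```python
from h import *
np.set_printoptions(precision=3,suppress=True)
a=grab_frame("scene");b=grab_frame("top")
f=lambda i,c,k:cv2.resize(i[c[1]:c[3],c[0]:c[2]],None,fx=k,fy=k,interpolation=cv2.INTER_CUBIC)
A=f(a,(170,170,450,320),2.8);B=f(b,(200,145,460,295),3.0)
im=np.zeros((420+0,784,3),np.uint8)
save("scene","crop_s.png",A); save("top","crop_t.png",B)
for n in("scene","top"):
  for q in["boteh_b_mid","boteh_c_tip"]:
    for d in regions_of(q,n)[:8]: print(n,q,d["rect"],round(d["score"],2),d["region"].sum())
    for d in spot_point(q,n)[:8]: print(n,"sp",q,d["uv"],round(d["score"],2))
```

```text
scene boteh_b_mid [226.9, 233.6, 259.1, 290.5] 0.58 986
scene boteh_b_mid [338.3, 164.1, 364.9, 211.0] 0.55 900
scene sp boteh_b_mid [243.1, 261.9] 0.71
scene sp boteh_b_mid [352.5, 188.6] 0.7
scene boteh_c_tip [368.4, 189.4, 398.0, 250.1] 0.96 1129
scene sp boteh_c_tip [375.1, 214.8] 0.97
scene sp boteh_c_tip [383.5, 216.2] 0.73
top boteh_b_mid [224.0, 204.2, 264.6, 222.9] 0.61 422
top boteh_b_mid [385.8, 179.2, 401.5, 211.4] 0.54 340
top sp boteh_b_mid [239.2, 212.6] 0.95
top sp boteh_b_mid [393.8, 192.0] 0.53
top sp boteh_b_mid [446.1, 187.7] 0.42
top sp boteh_b_mid [367.2, 240.5] 0.24
top boteh_c_tip [355.7, 229.4, 390.8, 265.5] 0.77 716
top sp boteh_c_tip [367.6, 243.7] 0.9
top sp boteh_c_tip [241.0, 214.1] 0.65
top sp boteh_c_tip [233.5, 183.9] 0.41
top sp boteh_c_tip [198.4, 277.5] 0.37
top sp boteh_c_tip [360.2, 282.1] 0.25
```

View pics/crop_s.png

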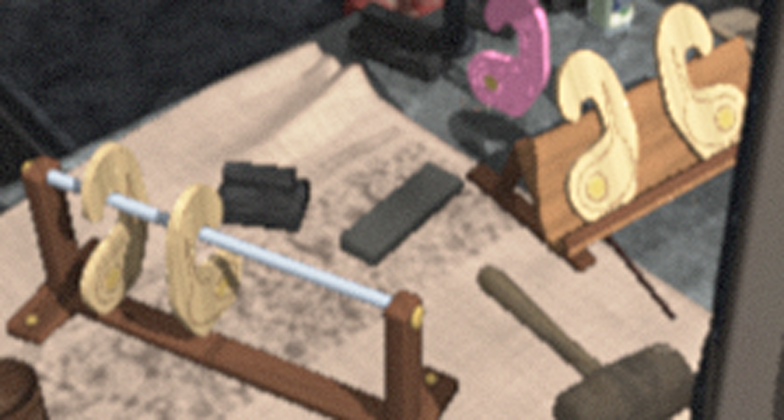

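View pics/crop_t.png

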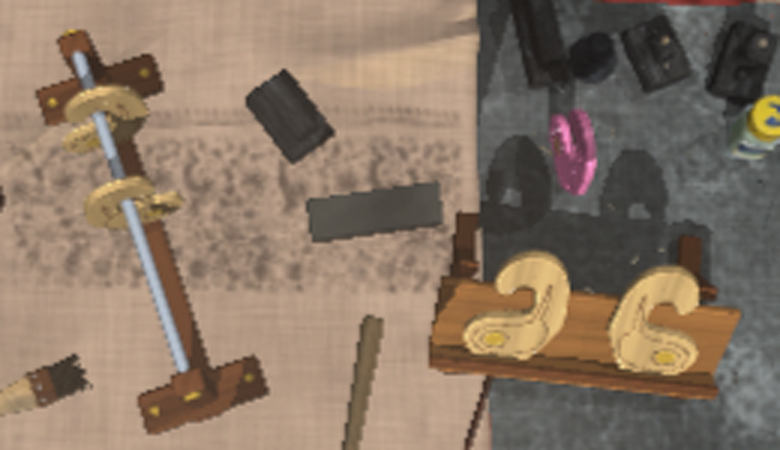

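Run:
```python
from h import *
np.set_printoptions(precision=4,suppress=True)
grab_frame("scene");grab_frame("top")
for s,t,z in(((309.3,277.9),(261.7,267.7),.15),((187.9,233.2),(226,163.3),.15)):
    print("bar end",atz("scene",s,z),atz("top",t,z),tri(s,t))
S={};
for q in["rail_mid","stand"]+[f"boteh_{k}_{p}" for k in"abcd" for p in("mid","tip")]:
    for n in("scene","top"): S[q,n]=[d for d in spot_point(q,n)][:3]
    print(q,[[(np.round(d["uv"],1).tolist(),round(d["score"],2)) for d in S[q,n]] for n in("scene","top")])
    print("   ",tri(S[q,"scene"][0]["uv"],S[q,"top"][0]["uv"]))
```

```text
bar end [0.3931 0.1599 0.15  ] [0.3966 0.156  0.15  ] (array([0.3971, 0.1565, 0.1445]), np.float64(0.00017172139698658692))
bar end [0.6896 0.2744 0.15  ] [0.6921 0.2689 0.15  ] (array([0.695 , 0.271 , 0.1441]), np.float64(0.0022973110833927326))
rail_mid [[], [([245.4, 216.8], 0.74)]]Traceback (most recent call last):
  File "<stdin>", line 10, in <module>
IndexError: list index out of range
```

Run:
```python
from h import *
np.set_printoptions(precision=4,suppress=True)
grab_frame("scene");grab_frame("top")
m=np.array([.5429,.2148]);u=np.array([.296,.1137]);u/=np.linalg.norm(u);print(np.arctan2(u[1],u[0]))
for q in["stand"]+[f"boteh_{k}_{p}" for k in"abcd" for p in("mid","tip")]:
    S=[spot_point(q,n)[:3] for n in("scene","top")]
    print(q,[[(np.round(d["uv"],1).tolist(),round(d["score"],2)) for d in x] for x in S])
    if all(S):
        p,e=tri(S[0][0]["uv"],S[1][0]["uv"]); r=p[:2]-m; print("   ",p,e,"along",r@u,"left",u[0]*r[1]-u[1]*r[0])
# colour masks of pale templates in rail region: save blob head tops
```

```text
0.36674362893136647
stand [[([389.6, 230.7], 0.68)], [([389.2, 248.3], 0.55)]]
    [ 0.4815 -0.2178  0.0051] 0.006631634178479682 along -0.21243870012812566 left -0.38185486918661876
boteh_a_mid [[([211.0, 247.8], 0.62)], [([234.8, 185.5], 0.6)]]
    [0.637  0.2474 0.1224] 0.004538217386233224 along 0.09956205367348686 left -0.003283141600767713
boteh_a_tip [[([201.7, 249.1], 0.87)], [([226.4, 182.8], 0.96)]]
    [0.6417 0.2698 0.1294] 0.002399294751618335 along 0.11193108635494162 left 0.015929043243715087
boteh_b_mid [[([240.6, 260.9], 0.9)], [([391.1, 190.9], 0.92), ([242.7, 211.2], 0.62), ([185.5, 208.1], 0.36)]]
    [ 0.8179 -0.1258 -0.2548] 0.3395795873602585 along 0.1346081521755711 left -0.4165532748629082
boteh_b_tip [[([243.7, 248.6], 0.83), ([348.0, 178.2], 0.6)], [([390.9, 189.5], 0.85), ([248.1, 206.3], 0.62)]]
    [ 0.8055 -0.125  -0.1966] 0.32012639407793037 along 0.12328150019917254 left -0.41141475114272485
boteh_c_mid [[([383.8, 215.3], 0.64), ([248.0, 254.2], 0.5)], [([372.2, 246.9], 0.74), ([201.8, 278.5], 0.42), ([426.2, 247.3], 0.32)]]
    [ 0.4651 -0.1546  0.1059] 0.004726314814391971 along -0.2050751737236002 left -0.31690402010744834
boteh_c_tip [[([374.6, 214.1], 0.92)], [([366.1, 241.5], 0.71)]]
    [ 0.48   -0.1362  0.1108] 0.0038567674187691705 along -0.18457720793689922 left -0.30508227136505184
boteh_d_mid [[([422.3, 196.8], 0.82)], [([418.1, 255.4], 0.61)]]
    [ 0.4438 -0.2841  0.1111] 0.001566020109340688 along -0.2714402216720983 left -0.43018029682597203
boteh_d_tip [[([420.1, 192.4], 0.6), ([244.6, 253.4], 0.48), ([373.6, 212.4], 0.17)], [([425.8, 244.8], 0.69)]]
    [ 0.4753 -0.3127  0.0943] 0.006880141301037492 along -0.25227024785079644 left -0.46822269143500805
```

```bash
cat >> h.py <<'E'
m=np.array([.5429,.2148]);u=np.array([np.cos(.3667),np.sin(.3667)])
U=np.r_[u,0];L=np.array([-u[1],u[0],0])
KP=np.array([(-3,76),(-25,66),(-40,40),(-44,20),(-30,-15),(-37,-50),(0,-77.5),(40,-60),(48,-40),(30,-12),(-8,-12),(-12,20),(-10,30),(0,34.5),(10,30),(12,20),(20,19),(29,25),(20,60)])/1000
def outline(mid,ey,ez): return [np.array(mid)+a*ey+b*ez for a,b in KP]
def draw(img,n,pts,c=(255,0,0),k=1,off=(0,0)):
    q=np.array([(proj(n,p)-off)*k for p in pts]); cv2.polylines(img,[np.int32(q*8)],True,c,1,cv2.LINE_AA,3)
E
python3 - <<'E'
from h import *
np.set_printoptions(precision=4,suppress=True)
p=[atz("top",t,.03)[:2] for t in((344,266),(438.3,276.7))];print("ledge",p,np.arctan2(*(p[0]-p[1])[::-1])-np.pi/2)
ims={n:grab_frame(n) for n in("scene","top")}
M=np.r_[m,.1215]; sa=np.array([np.cos(.163),-np.sin(.163),0]);sl=np.array([np.sin(.163),np.cos(.163),0])
sz=np.sin(.55)*sa+np.cos(.55)*np.array([0,0,1])
Z=np.array([0,0,1.])
print("b",tri((240.6,260.9),(242.7,211.2)))
out=[]
for n,cs,k in(("scene",[(170,200,290,310),(360,160,450,270)],3.5),("top",[(205,145,285,255),(345,215,445,285)],3.5)):
    for c in cs:
        i=cv2.resize(ims[n][c[1]:c[3],c[0]:c[2]],None,fx=k,fy=k,interpolation=cv2.INTER_CUBIC)
        for s,sg in((.10,1),(.035,-1)): draw(i,n,outline(M+s*U,sg*L,Z),(255,0,0),k,c[:2])
        for q,sg in(((.4651,-.1546,.106),1),((.4438,-.2841,.106),-1)): draw(i,n,outline(q,sg*sl,sz),(0,0,255),k,c[:2])
        out.append(cv2.copyMakeBorder(i,0,max(0,385-i.shape[0]),0,0,0,value=0)[:385])
a=np.hstack(out[:2]);b=np.hstack(out[2:]);w=max(a.shape[1],b.shape[1])
pad=lambda x:cv2.copyMakeBorder(x,0,0,0,w-x.shape[1],0)
save("x","ov1.png",cv2.resize(np.vstack([pad(a),pad(b)]),None,fx=.77,fy=.77,interpolation=cv2.INTER_AREA))
E
```

```text
ledge [array([ 0.4184, -0.0782]), array([ 0.3917, -0.3632])] -0.0935476505939219
b (array([0.5613, 0.2205, 0.1178]), np.float64(0.0006428460187503686))
```

View pics/ov1.png

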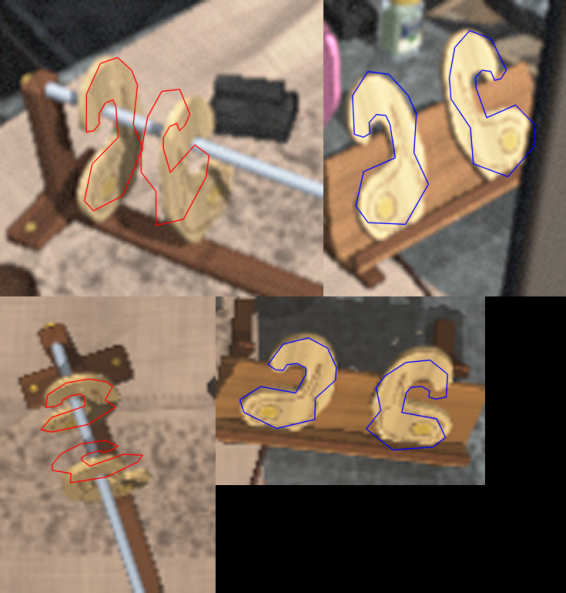

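The overlay shows a fits at +0.10 m along the bar. b is about 25 mm nearer than I drew it, so about +0.012 m. c and d fit to within about 5 mm. By hand, a and c are right and b and d are mirrored.

Look-alike check before the first reach. The candidates are pale b on the rail (240,261), pale a (209,250), pale c and d on the stand, and the pink one (352,188). I choose the pale near one on the rail, which the crop confirms.

```bash
cat >> h.py <<'E'
def plan(W,p0=None):
    s=get_state()
    if p0 is None: p0=[*s["eef_pos"],s["ee_rot"][2]]
    for w in W:
        d=np.array(w[:3])-p0[:3]; y=p0[3]; dy=(w[3]-y+np.pi)%(2*np.pi)-np.pi
        t=[np.cos(y)*d[0]+np.sin(y)*d[1],np.sin(y)*d[0]-np.cos(y)*d[1],-d[2]]
        r=np.hypot(w[0],w[1]);q1=np.arctan2(w[1],w[0])+np.arcsin(.1916/r)
        print("tx %.3f ty %.3f tz %.3f twist %.3f"%(*(np.array(t)/.25),-dy/np.pi),"rows %.1f/%.1f q6~%.2f"%(np.linalg.norm(d)/.0417,abs(np.degrees(dy))/7.16,(w[3]+np.pi/2-q1+np.pi)%(2*np.pi)-np.pi)); p0=list(w)
E
python3 - <<'E'
from h import *
plan([(.28,-.50,.30,-1.844),(.35,-.32,.33,-.899),(.45,-.1,.33,.046),(.53,.1,.33,.991),(.553,.222,.30,1.937)])
E
```

```text
tx -0.360 ty 0.436 tz -0.446 twist -0.301 rows 4.3/7.6 q6~0.45
tx -0.769 ty -0.075 tz -0.120 twist -0.301 rows 4.7/7.6 q6~1.00
tx -0.440 ty -0.861 tz -0.000 twist -0.301 rows 5.8/7.6 q6~1.41
tx 0.356 ty -0.784 tz -0.000 twist -0.301 rows 5.2/7.6 q6~2.01
tx 0.459 ty -0.190 tz 0.120 twist -0.301 rows 3.1/7.6 q6~2.80
```

Call:
{"method": "arm_command", "body": {
  "commands": [
    {"tx":-0.36,"ty":0.436,"tz":-0.446,"twist":-0.301},
    {"tx":-0.36,"ty":0.436,"tz":-0.446,"twist":-0.301},
    {"tx":-0.36,"ty":0.436,"tz":-0.446,"twist":-0.301},
    {"tx":-0.36,"ty":0.436,"tz":-0.446,"twist":-0.301},
    {"tx":-0.36,"ty":0.436,"tz":-0.446,"twist":-0.301},
    {"tx":-0.36,"ty":0.436,"tz":-0.446,"twist":-0.301},
    {"tx":-0.36,"ty":0.436,"tz":-0.446,"twist":-0.301},
    {"tx":-0.36,"ty":0.436,"tz":-0.446,"twist":-0.301}
  ],
  "claw": 0.5,
  "grip_force": 20
}}

```text
t: 2.97
eef_pos: [0.2804, -0.4996, 0.3007]
ee_rot: [-3.14, -0.001, -1.835]
force: [-0.5, 0.5, 0.4]
width: 0.0447
gripper_force: 0.0
```

Call:
{"method": "arm_command", "body": {
  "commands": [
    {"tx":-0.769,"ty":-0.075,"tz":-0.12,"twist":-0.301},
    {"tx":-0.769,"ty":-0.075,"tz":-0.12,"twist":-0.301},
    {"tx":-0.769,"ty":-0.075,"tz":-0.12,"twist":-0.301},
    {"tx":-0.769,"ty":-0.075,"tz":-0.12,"twist":-0.301},
    {"tx":-0.769,"ty":-0.075,"tz":-0.12,"twist":-0.301},
    {"tx":-0.769,"ty":-0.075,"tz":-0.12,"twist":-0.301},
    {"tx":-0.769,"ty":-0.075,"tz":-0.12,"twist":-0.301},
    {"tx":-0.769,"ty":-0.075,"tz":-0.12,"twist":-0.301}
  ]
}}

```text
t: 3.63
eef_pos: [0.3502, -0.3191, 0.3305]
ee_rot: [-3.141, -0.001, -0.889]
force: [-0.2, -1.0, -0.1]
width: 0.0438
gripper_force: 0.0
```

Call:
{"method": "arm_command", "body": {
  "commands": [
    {"tx":-0.44,"ty":-0.861,"tz":0,"twist":-0.301},
    {"tx":-0.44,"ty":-0.861,"tz":0,"twist":-0.301},
    {"tx":-0.44,"ty":-0.861,"tz":0,"twist":-0.301},
    {"tx":-0.44,"ty":-0.861,"tz":0,"twist":-0.301},
    {"tx":-0.44,"ty":-0.861,"tz":0,"twist":-0.301},
    {"tx":-0.44,"ty":-0.861,"tz":0,"twist":-0.301},
    {"tx":-0.44,"ty":-0.861,"tz":0,"twist":-0.301},
    {"tx":-0.44,"ty":-0.861,"tz":0,"twist":-0.301}
  ]
}}

```text
t: 4.3
eef_pos: [0.4501, -0.0977, 0.3299]
ee_rot: [-3.141, 0.0, 0.059]
force: [-0.1, -0.2, -0.5]
width: 0.0438
gripper_force: 0.0
```

Call:
{"method": "arm_command", "body": {
  "commands": [
    {"tx":0.356,"ty":-0.784,"tz":0,"twist":-0.301},
    {"tx":0.356,"ty":-0.784,"tz":0,"twist":-0.301},
    {"tx":0.356,"ty":-0.784,"tz":0,"twist":-0.301},
    {"tx":0.356,"ty":-0.784,"tz":0,"twist":-0.301},
    {"tx":0.356,"ty":-0.784,"tz":0,"twist":-0.301},
    {"tx":0.356,"ty":-0.784,"tz":0,"twist":-0.301},
    {"tx":0.356,"ty":-0.784,"tz":0,"twist":-0.301},
    {"tx":0.356,"ty":-0.784,"tz":0,"twist":-0.301}
  ]
}}

```text
t: 4.97
eef_pos: [0.5291, 0.1015, 0.3294]
ee_rot: [-3.141, 0.001, 1.002]
force: [0.7, -0.3, -0.1]
width: 0.0436
gripper_force: 0.0
```

Call:
{"method": "arm_command", "body": {
  "commands": [
    {"tx":0.459,"ty":-0.19,"tz":0.12,"twist":-0.301},
    {"tx":0.459,"ty":-0.19,"tz":0.12,"twist":-0.301},
    {"tx":0.459,"ty":-0.19,"tz":0.12,"twist":-0.301},
    {"tx":0.459,"ty":-0.19,"tz":0.12,"twist":-0.301},
    {"tx":0.459,"ty":-0.19,"tz":0.12,"twist":-0.301},
    {"tx":0.459,"ty":-0.19,"tz":0.12,"twist":-0.301},
    {"tx":0.459,"ty":-0.19,"tz":0.12,"twist":-0.301},
    {"tx":0.459,"ty":-0.19,"tz":0.12,"twist":-0.301}
  ]
}}

```text
t: 5.63
eef_pos: [0.5517, 0.2226, 0.2999]
ee_rot: [-3.141, 0.0, 1.947]
force: [-0.4, 0.4, -0.1]
width: 0.0438
gripper_force: 0.0
```

Call:
{"method": "arm_command", "body": {
  "commands": [
    {"tz":0.1},
    {"tz":0.2},
    {"tz":0.3},
    {"tz":0.38},
    {"tz":0.44},
    {"tz":0.49},
    {"tz":0.528},
    {"tz":0.528}
  ]
}}

```text
invalid input
```

Run:
```python
from h import *
s=get_state();print(s["eef_pos"],s["force"])
a=grab_frame("scene");b=grab_frame("top")
f=lambda i,c,k:cv2.resize(i[c[1]:c[3],c[0]:c[2]],None,fx=k,fy=k,interpolation=cv2.INTER_CUBIC)
save("","g1.png",np.hstack([f(a,(160,190,290,310),3),f(b,(190,140,320,260),3)]))
```

```text
[0.55167983 0.222628   0.29987503] [-0.35875504  0.42569999 -0.144244  ]
```

View pics/g1.png

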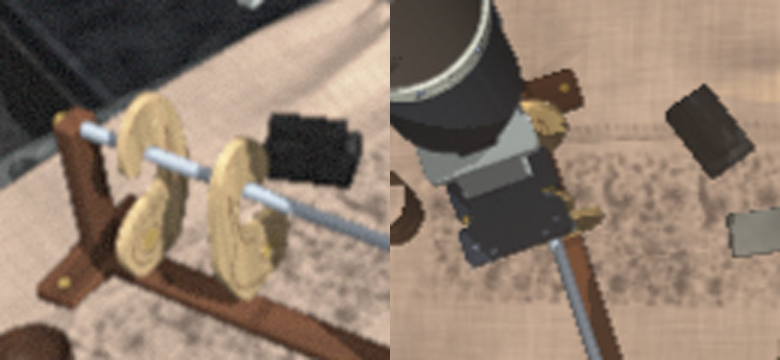

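The row form was refused because it needs all four numbers, so the arm has not moved. The picture shows the gripper above b, with b mirrored (neck on the left) and a beyond it. I will descend with full rows.

Call:
{"method": "arm_command", "body": {
  "commands": [
    {"tx":0,"ty":0,"tz":0.1,"twist":0.003},
    {"tx":0,"ty":0,"tz":0.2,"twist":0.003},
    {"tx":0,"ty":0,"tz":0.3,"twist":0.003},
    {"tx":0,"ty":0,"tz":0.38,"twist":0.003},
    {"tx":0,"ty":0,"tz":0.44,"twist":0.003},
    {"tx":0,"ty":0,"tz":0.49,"twist":0.003},
    {"tx":0,"ty":0,"tz":0.528,"twist":0.003},
    {"tx":0,"ty":0,"tz":0.528,"twist":0.003}
  ]
}}

```text
t: 6.4
eef_pos: [0.5508, 0.2218, 0.1659]
ee_rot: [-3.139, 0.001, 1.928]
force: [-1.4, 0.1, -0.2]
width: 0.0437
gripper_force: 0.0
```

Run:
```python
from h import *
s=get_state();print(s["eef_pos"],s["force"])
a=grab_frame("scene")
f=lambda i,c,k:cv2.resize(i[c[1]:c[3],c[0]:c[2]],None,fx=k,fy=k,interpolation=cv2.INTER_CUBIC)
save("","g2.png",f(a,(160,170,330,310),4))
```

```text
[0.55076276 0.22180536 0.16592354] [-1.42924098  0.10729462 -0.23706615]
```

View pics/g2.png

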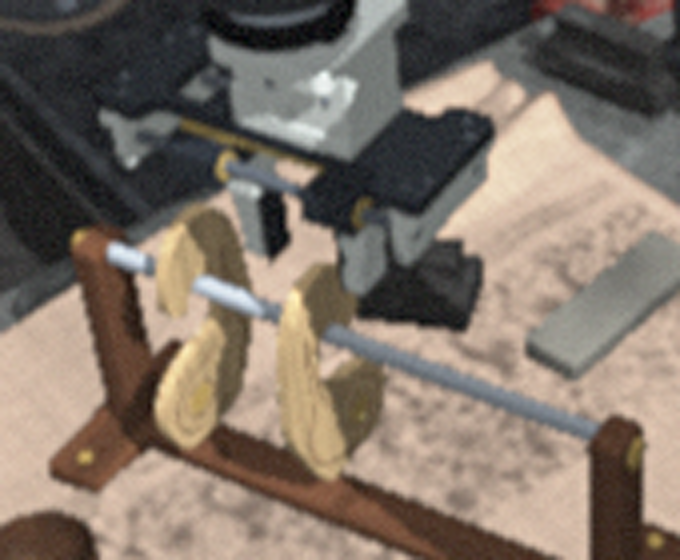

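The fingers straddle b's head above the bar, far finger at (262,215) and near finger at (365,265) in the crop, and nothing presses. I will close.

Call:
{"method": "arm_command", "body": {
  "commands": [
    {"tx":0,"ty":0,"tz":0,"twist":0},
    {"tx":0,"ty":0,"tz":0,"twist":0},
    {"tx":0,"ty":0,"tz":0,"twist":0},
    {"tx":0,"ty":0,"tz":0,"twist":0},
    {"tx":0,"ty":0,"tz":0,"twist":0},
    {"tx":0,"ty":0,"tz":0,"twist":0},
    {"tx":0,"ty":0,"tz":0,"twist":0},
    {"tx":0,"ty":0,"tz":0,"twist":0}
  ],
  "claw": 0,
  "grip_force": 20
}}

```text
t: 7.12
eef_pos: [0.5518, 0.2225, 0.168]
ee_rot: [3.142, -0.0, 1.93]
force: [0.2, 0.5, 0.3]
width: 0.001
gripper_force: 0.0
```

Run:
```python
from h import *
np.set_printoptions(precision=1,suppress=True)
a=grab_frame("scene");s=get_state();p=s["eef_pos"]
for n in(0,.044):
  for sg in(-1,0,1): print("TCP+",n,sg,(proj("scene",p+U*sg*n/2)-[160,170])*4)
f=lambda i,c,k:cv2.resize(i[c[1]:c[3],c[0]:c[2]],None,fx=k,fy=k,interpolation=cv2.INTER_CUBIC)
i=f(a,(160,170,330,310),4)
for s_ in(0.,.10):draw(i,"scene",outline(np.r_[m,.1215]+s_*U,(-1 if s_<.05 else 1)*L,np.array([0,0,1.])),(255,0,0),4,(160,170))
c=(proj("scene",p)-[160,170])*4; cv2.circle(i,tuple(int(v) for v in c),5,(0,255,0),2)
save("","g3.png",i)
```

```text
TCP+ 0 -1 [321.1 309.2]
TCP+ 0 0 [321.1 309.2]
TCP+ 0 1 [321.1 309.2]
TCP+ 0.044 -1 [355.  321.6]
TCP+ 0.044 0 [321.1 309.2]
TCP+ 0.044 1 [287.7 297. ]
```

View pics/g3.png

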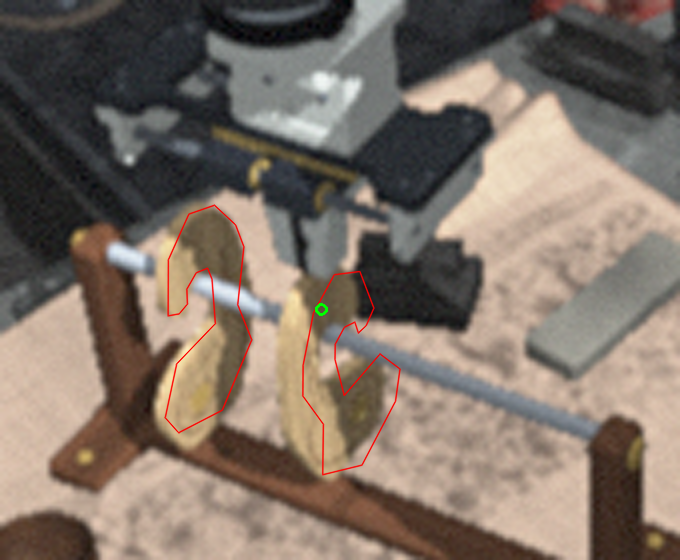

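The fingers closed on nothing. Their tips end near (315,275), close to the head's top, and not at the projected TCP (321,309). I will lift and compare pictures to see where the tips really are.

Run:
```python
from h import *
np.save("s_low.npy",grab_frame("scene"));np.save("t_low.npy",grab_frame("top"))
```

Call:
{"method": "arm_command", "body": {
  "commands": [
    {"tx":0,"ty":0,"tz":-0.1,"twist":0},
    {"tx":0,"ty":0,"tz":-0.2,"twist":0},
    {"tx":0,"ty":0,"tz":-0.3,"twist":0},
    {"tx":0,"ty":0,"tz":-0.3,"twist":0},
    {"tx":0,"ty":0,"tz":-0.3,"twist":0},
    {"tx":0,"ty":0,"tz":-0.3,"twist":0},
    {"tx":0,"ty":0,"tz":-0.3,"twist":0},
    {"tx":0,"ty":0,"tz":-0.3,"twist":0}
  ]
}}

```text
t: 7.93
eef_pos: [0.5513, 0.2221, 0.2419]
ee_rot: [-3.14, 0.0, 1.93]
force: [-0.2, 0.0, 0.6]
width: 0.0002
gripper_force: 0.0
```

Run:
```python
from h import *
p=get_state()["eef_pos"];print(p)
a=grab_frame("scene");lo=np.load("s_low.npy")
f=lambda i,c,k:cv2.resize(i[c[1]:c[3],c[0]:c[2]],None,fx=k,fy=k,interpolation=cv2.INTER_CUBIC)
c=(205,180,275,270)
A=f(a,c,5.5);B=f(lo,c,5.5)
for i,q in((A,p),(B,p-[0,0,.075])):
    for dz in(0,.02,.04,.066):
        x=(proj("scene",q+[0,0,dz])-c[:2])*5.5; cv2.drawMarker(i,tuple(int(v) for v in x),(0,255,0),cv2.MARKER_CROSS,8,1)
for s_ in(.0,.013,.026):
  for yy in(0,):
    for i in(A,):draw(i,"scene",outline(np.r_[m,.1215]+s_*U,-L,np.array([0,0,1.])),(255,0,0) if s_==.013 else (0,0,255),5.5,c[:2])
save("","g4.png",np.hstack([A,B]))
```

```text
[0.55129251 0.22214965 0.24188596]
```

View pics/g4.png

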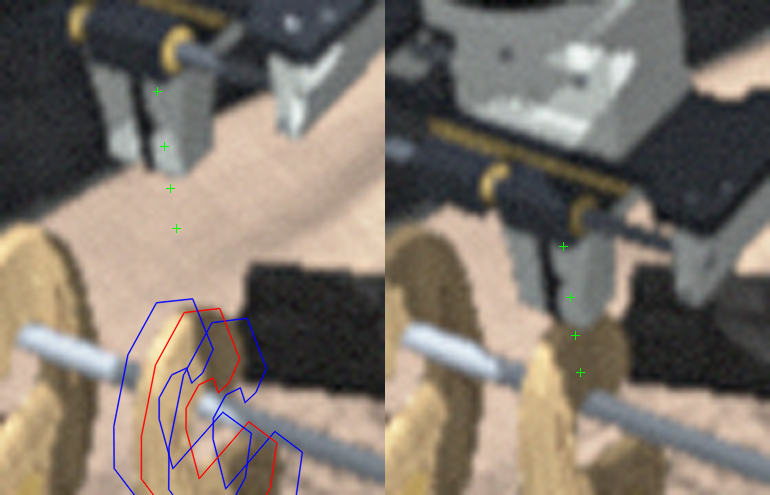

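The overlay places b at s≈+0.013. The visible fingertips end about 25 mm above the reported TCP, level with the top of the head, so the grip passed over it. I will reopen and go lower in small steps, watching the force.

Call:
{"method": "arm_command", "body": {
  "commands": [
    {"tx":0,"ty":0,"tz":0,"twist":0},
    {"tx":0,"ty":0,"tz":0,"twist":0},
    {"tx":0,"ty":0,"tz":0,"twist":0},
    {"tx":0,"ty":0,"tz":0.1,"twist":0},
    {"tx":0,"ty":0,"tz":0.2,"twist":0},
    {"tx":0,"ty":0,"tz":0.28,"twist":0},
    {"tx":0,"ty":0,"tz":0.33,"twist":0},
    {"tx":0,"ty":0,"tz":0.34,"twist":0}
  ],
  "claw": 0.5
}}

```text
t: 8.65
eef_pos: [0.5503, 0.2216, 0.1552]
ee_rot: [-3.137, 0.001, 1.93]
force: [-0.9, -0.4, -0.8]
width: 0.0425
gripper_force: 0.0
```

Call:
{"method": "arm_command", "body": {
  "commands": [
    {"tx":0,"ty":0,"tz":0.005,"twist":0},
    {"tx":0,"ty":0,"tz":0.01,"twist":0},
    {"tx":0,"ty":0,"tz":0.015,"twist":0},
    {"tx":0,"ty":0,"tz":0.015,"twist":0},
    {"tx":0,"ty":0,"tz":0.015,"twist":0},
    {"tx":0,"ty":0,"tz":0.015,"twist":0},
    {"tx":0,"ty":0,"tz":0.015,"twist":0},
    {"tx":0,"ty":0,"tz":0.015,"twist":0}
  ]
}}

```text
t: 9.32
eef_pos: [0.5518, 0.2225, 0.1545]
ee_rot: [3.141, -0.0, 1.93]
force: [1.3, -0.1, 0.5]
width: 0.044
gripper_force: 0.0
```

Call:
{"method": "arm_command", "body": {
  "commands": [
    {"tx":0,"ty":0,"tz":0,"twist":0},
    {"tx":0,"ty":0,"tz":0,"twist":0},
    {"tx":0,"ty":0,"tz":0,"twist":0},
    {"tx":0,"ty":0,"tz":0,"twist":0},
    {"tx":0,"ty":0,"tz":0,"twist":0},
    {"tx":0,"ty":0,"tz":0,"twist":0},
    {"tx":0,"ty":0,"tz":0,"twist":0},
    {"tx":0,"ty":0,"tz":0,"twist":0}
  ],
  "claw": 0
}}

```text
t: 9.98
eef_pos: [0.5518, 0.2225, 0.1542]
ee_rot: [3.142, 0.0, 1.93]
force: [-0.6, 0.0, 0.5]
width: 0.0085
gripper_force: 19.8
```

The grip holds, with a width of 8.5 mm. Next I work out the unhook, turn and re-hook path.

```bash
cat >> h.py <<'E'
def R(s,l,z,yaw): return [*(m+s*u+l*L[:2]),z,yaw]
E
python3 - <<'E'
from h import *
p=get_state()["eef_pos"][:2]-m; print(p@u,p@L[:2])
y=1.93
plan([R(.0115,.004,.18,y),R(.0115,.072,.18,y),R(.0115,.072,.295,y),R(.02,.03,.295,1.0),R(.03,-.03,.295,.07),R(.035,-.072,.295,-.86),R(.035,-.072,.235,-1.204),R(.035,-.072,.18,-1.204),R(.035,-.004,.18,-1.204),R(.035,-.004,.153,-1.204)],[*R(.0115,.004,.1545,y)])
E
```

```text
0.011032196037389242 0.00397662069108742
tx 0.000 ty 0.000 tz -0.102 twist -0.000 rows 0.6/0.0 q6~2.79
tx 0.272 ty -0.002 tz -0.000 twist -0.000 rows 1.6/0.0 q6~2.68
tx 0.000 ty 0.000 tz -0.460 twist -0.000 rows 2.8/0.0 q6~2.68
tx -0.168 ty 0.035 tz -0.000 twist 0.296 rows 1.0/7.4 q6~1.82
tx -0.110 ty 0.217 tz -0.000 twist 0.296 rows 1.5/7.4 q6~1.00
tx 0.068 ty 0.155 tz -0.000 twist 0.296 rows 1.0/7.4 q6~0.14
tx 0.000 ty -0.000 tz 0.240 twist 0.109 rows 1.4/2.8 q6~-0.21
tx 0.000 ty -0.000 tz 0.220 twist -0.000 rows 1.3/0.0 q6~-0.21
tx -0.272 ty -0.000 tz -0.000 twist -0.000 rows 1.6/0.0 q6~-0.32
tx 0.000 ty -0.000 tz 0.108 twist -0.000 rows 0.6/0.0 q6~-0.32
```

Call:
{"method": "arm_command", "body": {
  "commands": [
    {"tx":0,"ty":0,"tz":-0.05,"twist":0},
    {"tx":0,"ty":0,"tz":-0.102,"twist":0},
    {"tx":0,"ty":0,"tz":-0.102,"twist":0},
    {"tx":0.05,"ty":0,"tz":-0.102,"twist":0},
    {"tx":0.11,"ty":0,"tz":-0.102,"twist":0},
    {"tx":0.17,"ty":0,"tz":-0.102,"twist":0},
    {"tx":0.23,"ty":0,"tz":-0.102,"twist":0},
    {"tx":0.272,"ty":0,"tz":-0.102,"twist":0}
  ]
}}

```text
t: 10.65
eef_pos: [0.5268, 0.2882, 0.1792]
ee_rot: [-3.141, 0.0, 1.931]
force: [0.5, 0.1, -0.5]
width: 0.0084
gripper_force: 19.9
```

Run:
```python
from h import *
s=get_state();print(s["eef_pos"],s["force"],s["width"],s["moment"])
grab_frame("scene")
for q in("boteh_b_mid","boteh_b_tip"):print([(np.round(d["uv"],1).tolist(),round(d["score"],2)) for d in spot_point(q,"scene")])
M=R(.0115,.068,.147,0)[:3];print(proj("scene",M),proj("scene",M-.02*L+[0,0,.0195]))
```

```text
[0.52684223 0.28816534 0.17915815] [ 0.45819262  0.08988966 -0.53384815] 0.008377655266402854 [-0.05768771 -0.043082    0.03703683]
[([355.6, 187.9], 0.82), ([220.9, 271.2], 0.78)]
[([227.8, 260.1], 0.57), ([347.8, 179.2], 0.55)]
[224.60641081 272.45525653] [228.84190354 260.15580392]
```

b follows as predicted: its mid is seen at (221,271) against (225,272) expected. I will lift and turn it.

Call:
{"method": "arm_command", "body": {
  "commands": [
    {"tx":0,"ty":0,"tz":-0.08,"twist":0},
    {"tx":0,"ty":0,"tz":-0.18,"twist":0},
    {"tx":0,"ty":0,"tz":-0.28,"twist":0},
    {"tx":0,"ty":0,"tz":-0.38,"twist":0},
    {"tx":0,"ty":0,"tz":-0.46,"twist":0},
    {"tx":0,"ty":0,"tz":-0.46,"twist":0},
    {"tx":0,"ty":0,"tz":-0.46,"twist":0},
    {"tx":0,"ty":0,"tz":-0.46,"twist":0}
  ]
}}

```text
t: 11.47
eef_pos: [0.5275, 0.2858, 0.294]
ee_rot: [-3.141, 0.0, 1.93]
force: [-0.3, -1.4, -0.8]
width: 0.0087
gripper_force: 19.9
```

Call:
{"method": "arm_command", "body": {
  "commands": [
    {"tx":-0.168,"ty":0.035,"tz":0,"twist":0.296},
    {"tx":-0.168,"ty":0.035,"tz":0,"twist":0.296},
    {"tx":-0.168,"ty":0.035,"tz":0,"twist":0.296},
    {"tx":-0.168,"ty":0.035,"tz":0,"twist":0.296},
    {"tx":-0.168,"ty":0.035,"tz":0,"twist":0.296},
    {"tx":-0.168,"ty":0.035,"tz":0,"twist":0.296},
    {"tx":-0.168,"ty":0.035,"tz":0,"twist":0.296},
    {"tx":-0.168,"ty":0.035,"tz":0,"twist":0.296}
  ]
}}

```text
t: 12.13
eef_pos: [0.5503, 0.2494, 0.2931]
ee_rot: [-3.141, 0.002, 0.993]
force: [-1.0, -0.6, -0.2]
width: 0.0087
gripper_force: 19.9
```

Call:
{"method": "arm_command", "body": {
  "commands": [
    {"tx":-0.11,"ty":0.217,"tz":0,"twist":0.296},
    {"tx":-0.11,"ty":0.217,"tz":0,"twist":0.296},
    {"tx":-0.11,"ty":0.217,"tz":0,"twist":0.296},
    {"tx":-0.11,"ty":0.217,"tz":0,"twist":0.296},
    {"tx":-0.11,"ty":0.217,"tz":0,"twist":0.296},
    {"tx":-0.11,"ty":0.217,"tz":0,"twist":0.296},
    {"tx":-0.11,"ty":0.217,"tz":0,"twist":0.296},
    {"tx":-0.11,"ty":0.217,"tz":0,"twist":0.296}
  ]
}}

```text
t: 12.8
eef_pos: [0.5811, 0.197, 0.2931]
ee_rot: [3.14, 0.002, 0.063]
force: [-0.1, 0.0, -0.3]
width: 0.0087
gripper_force: 19.9
```

Call:
{"method": "arm_command", "body": {
  "commands": [
    {"tx":0.068,"ty":0.155,"tz":0,"twist":0.296},
    {"tx":0.068,"ty":0.155,"tz":0,"twist":0.296},
    {"tx":0.068,"ty":0.155,"tz":0,"twist":0.296},
    {"tx":0.068,"ty":0.155,"tz":0,"twist":0.296},
    {"tx":0.068,"ty":0.155,"tz":0,"twist":0.296},
    {"tx":0.068,"ty":0.155,"tz":0,"twist":0.296},
    {"tx":0.068,"ty":0.155,"tz":0,"twist":0.296},
    {"tx":0.068,"ty":0.155,"tz":0,"twist":0.296}
  ]
}}

```text
t: 13.47
eef_pos: [0.6007, 0.1596, 0.293]
ee_rot: [3.139, 0.001, -0.867]
force: [-1.4, 0.7, -0.1]
width: 0.0079
gripper_force: 19.9
```

Run:
```python
from h import *
s=get_state();print(s["eef_pos"],s["ee_rot"],s["width"],s["q"])
plan([R(.035,-.072,.20,-1.204),R(.035,-.072,.18,-1.204),R(.035,-.004,.18,-1.204)])
```

```text
[0.60069394 0.15957041 0.29303604] [ 3.13899007e+00  6.42874913e-04 -8.67201459e-01] 0.007895975873562916 [ 5.73151793e-01  2.26318838e-01  6.20220969e-02 -3.02832058e-04
 -1.40916368e+00  1.30493044e-01]
tx 0.000 ty -0.004 tz 0.372 twist 0.107 rows 2.2/2.7 q6~-0.21
tx 0.000 ty -0.000 tz 0.080 twist -0.000 rows 0.5/0.0 q6~-0.21
tx -0.272 ty -0.000 tz -0.000 twist -0.000 rows 1.6/0.0 q6~-0.32
```

Call:
{"method": "arm_command", "body": {
  "commands": [
    {"tx":0,"ty":0,"tz":0,"twist":0.107},
    {"tx":0,"ty":0,"tz":0.05,"twist":0.107},
    {"tx":0,"ty":0,"tz":0.13,"twist":0.107},
    {"tx":0,"ty":0,"tz":0.23,"twist":0.107},
    {"tx":0,"ty":0,"tz":0.33,"twist":0.107},
    {"tx":0,"ty":0,"tz":0.41,"twist":0.107},
    {"tx":0,"ty":0,"tz":0.452,"twist":0.107},
    {"tx":0,"ty":0,"tz":0.452,"twist":0.107}
  ]
}}

```text
t: 14.13
eef_pos: [0.5993, 0.159, 0.1779]
ee_rot: [3.135, -0.001, -1.196]
force: [-0.5, 0.0, -0.3]
width: 0.0084
gripper_force: 19.9
```

Run:
```python
from h import *
s=get_state();print(s["eef_pos"],s["ee_rot"],s["force"]);p=s["eef_pos"];r=p[:2]-m;print(r@u,r@L[:2])
grab_frame("scene")
for q in("boteh_b_mid","boteh_b_tip"):print([(np.round(d["uv"],1).tolist(),round(d["score"],2)) for d in spot_point(q,"scene")])
M=np.array([*(p[:2]+.004*L[:2]),p[2]-.033]);print(proj("scene",M),proj("scene",M+.02*L+[0,0,.0195]))
```

```text
[0.59930712 0.15899954 0.17794487] [ 3.13526877e+00 -5.06804912e-04 -1.19638382e+00] [-0.5126993   0.02483925 -0.30770719]
0.03265040766419767 -0.07231463122794278
[([250.4, 232.7], 0.76), ([351.5, 187.5], 0.72)]
[([348.4, 181.0], 0.85), ([245.8, 230.7], 0.73)]
[250.53633321 232.9574525 ] [245.09173289 231.68459929]
```

Prediction and picture agree to within 1 px. I will slide it in and lower it.

Call:
{"method": "arm_command", "body": {
  "commands": [
    {"tx":-0.06,"ty":0,"tz":-0.005,"twist":0},
    {"tx":-0.12,"ty":0,"tz":-0.005,"twist":0},
    {"tx":-0.18,"ty":0,"tz":-0.005,"twist":0},
    {"tx":-0.23,"ty":0,"tz":-0.005,"twist":0},
    {"tx":-0.26,"ty":0,"tz":-0.005,"twist":0},
    {"tx":-0.272,"ty":0,"tz":-0.005,"twist":0},
    {"tx":-0.272,"ty":0,"tz":-0.005,"twist":0},
    {"tx":-0.272,"ty":0,"tz":-0.005,"twist":0}
  ]
}}

```text
t: 14.95
eef_pos: [0.5763, 0.2233, 0.183]
ee_rot: [3.141, -0.0, -1.195]
force: [-0.5, -0.5, -0.9]
width: 0.0086
gripper_force: 20.0
```

Call:
{"method": "arm_command", "body": {
  "commands": [
    {"tx":0,"ty":0,"tz":0.02,"twist":0},
    {"tx":0,"ty":0,"tz":0.04,"twist":0},
    {"tx":0,"ty":0,"tz":0.06,"twist":0},
    {"tx":0,"ty":0,"tz":0.08,"twist":0},
    {"tx":0,"ty":0,"tz":0.095,"twist":0},
    {"tx":0,"ty":0,"tz":0.1,"twist":0},
    {"tx":0,"ty":0,"tz":0.1,"twist":0},
    {"tx":0,"ty":0,"tz":0.1,"twist":0}
  ]
}}

```text
t: 15.62
eef_pos: [0.5765, 0.2232, 0.158]
ee_rot: [3.142, -0.0, -1.196]
force: [-0.0, -0.4, -1.5]
width: 0.0088
gripper_force: 20.0
```

Call:
{"method": "arm_command", "body": {
  "commands": [
    {"tx":0,"ty":0,"tz":0.007,"twist":0},
    {"tx":0,"ty":0,"tz":0.014,"twist":0},
    {"tx":0,"ty":0,"tz":0.014,"twist":0},
    {"tx":0,"ty":0,"tz":0.014,"twist":0},
    {"tx":0,"ty":0,"tz":0.014,"twist":0},
    {"tx":0,"ty":0,"tz":0.014,"twist":0},
    {"tx":0,"ty":0,"tz":0.014,"twist":0},
    {"tx":0,"ty":0,"tz":0.014,"twist":0}
  ]
}}

```text
t: 16.28
eef_pos: [0.5765, 0.2233, 0.1547]
ee_rot: [-3.141, -0.0, -1.196]
force: [0.3, 0.6, 2.1]
width: 0.0085
gripper_force: 20.0
```

Call:
{"method": "arm_command", "body": {
  "commands": [
    {"tx":0,"ty":0,"tz":0,"twist":0},
    {"tx":0,"ty":0,"tz":0,"twist":0},
    {"tx":0,"ty":0,"tz":0,"twist":0},
    {"tx":0,"ty":0,"tz":-0.01,"twist":0},
    {"tx":0,"ty":0,"tz":-0.05,"twist":0},
    {"tx":0,"ty":0,"tz":-0.15,"twist":0},
    {"tx":0,"ty":0,"tz":-0.3,"twist":0},
    {"tx":0,"ty":0,"tz":-0.45,"twist":0}
  ],
  "claw": 0.4
}}

```text
t: 16.95
eef_pos: [0.5758, 0.2227, 0.2684]
ee_rot: [3.14, -0.001, -1.196]
force: [1.1, 0.8, 0.3]
width: 0.035
gripper_force: 0.0
```

Run:
```python
from h import *
np.set_printoptions(precision=4,suppress=True)
s=get_state();print(s["eef_pos"],s["ee_rot"],s["force"],s["width"])
grab_frame("scene");grab_frame("top")
for q in("boteh_a_mid","boteh_b_mid","boteh_b_tip","boteh_c_mid","boteh_d_mid"):
    for n in("scene","top"):print(q,n,[(np.round(d["uv"],1).tolist(),round(d["score"],2)) for d in spot_point(q,n)])
print([proj("scene",R(x,0,.1215,0)[:3]) for x in(.102,.035)],[proj("scene",R(x,.02,.141,0)[:3]) for x in(.102,.035)])
# stand fit: colour masks
for q in("boteh_c_mid","boteh_d_mid"):
    for n in("scene","top"):print(q,n,[(np.round(d["rect"],1).tolist(),round(d["score"],2),np.argwhere(d["region"]).mean(0)[::-1]) for d in regions_of(q,n)])
```

```text
[0.5758 0.2227 0.2684] [ 3.1399 -0.0007 -1.196 ] [1.0583 0.7637 0.2888] 0.035003954595702075
boteh_a_mid scene [([210.0, 251.1], 0.92)]
boteh_a_mid top [([232.0, 185.2], 0.4)]
boteh_b_mid scene [([354.2, 188.1], 0.78), ([234.2, 256.2], 0.56)]
boteh_b_mid top [([390.4, 192.9], 0.82), ([240.0, 204.2], 0.49)]
boteh_b_tip scene [([228.4, 257.1], 0.56), ([370.0, 293.4], 0.24)]
boteh_b_tip top [([388.3, 188.0], 0.71), ([233.5, 202.4], 0.5)]
boteh_c_mid scene [([384.2, 215.0], 0.82)]
boteh_c_mid top [([373.0, 244.3], 0.82)]
boteh_d_mid scene [([419.5, 199.5], 0.63)]
boteh_d_mid top [([418.0, 255.8], 0.86), ([388.7, 247.9], 0.56)]
[array([210.3274, 248.8603]), array([234.4403, 257.9252])] [array([203.9409, 247.9403]), array([228.4865, 257.1967])]
boteh_c_mid scene [([368.4, 191.5, 399.5, 249.3], 0.76, array([382.9692, 217.9307])), ([398.2, 265.8, 408.1, 281.5], 0.58, array([403.2712, 274.4915]))]
boteh_c_mid top [([356.4, 230.4, 390.2, 264.5], 0.84, array([374.4077, 247.8092])), ([304.1, 205.2, 346.0, 225.6], 0.46, array([324.5486, 215.1354]))]
boteh_d_mid scene [([402.1, 172.6, 437.9, 226.2], 0.97, array([417.4727, 199.7809]))]
boteh_d_mid top [([405.5, 238.9, 433.1, 271.7], 0.91, array([418.2104, 252.6325]))]
```

b hangs the right way round, mid seen at (234,256) and tip at (228,257) as predicted. Next I fit the stand templates to the reported boxes.

Run:
```python
from h import *
from scipy.optimize import least_squares
np.set_printoptions(precision=4,suppress=True)
KPc=np.vstack([KP,[(10,-75),(-25,-70),(48,-45),(45,-25),(-35,55),(12,70)] and np.array([(10,-75),(-25,-68),(-44,10),(12,70)])/1000])
ob={("c","scene"):[368.4,190.5,398.9,249.7],("c","top"):[356,230,390.5,265],("d","scene"):[402.1,172.6,437.9,226.2],("d","top"):[405.5,238.9,433.1,271.7]}
def box(n,mid,th,sg):
    ex=np.array([np.cos(th),np.sin(th),0]);ey=sg*np.array([-np.sin(th),np.cos(th),0]);k=np.array([0,0,1.])
    ez=np.sin(.55)*ex+np.cos(.55)*k; nx=np.cos(.55)*ex-np.sin(.55)*k
    P=np.array([proj(n,np.array(mid)+a*ey+b*ez+t*nx) for a,b in KPc for t in(-.0045,.0045)]); return np.r_[P.min(0),P.max(0)]
def res(v):
    th=v[6]; return np.concatenate([box(n,v[:3] if k=="c" else v[3:6],th,1 if k=="c" else -1)-o for (k,n),o in ob.items()]+[[(v[6]+.1)*30,(v[2]-v[5])*500]])
r=least_squares(res,[.465,-.157,.103,.448,-.286,.103,-.1],loss="soft_l1");v=r.x
print(v,r.fun.round(1)); d=v[:3]-v[3:6];print(np.linalg.norm(d),np.arctan2(-d[0],d[1]))
for q in(v[:3],v[3:6]):
    th=v[6];ez=np.r_[np.sin(.55)*np.cos(th),np.sin(.55)*np.sin(th),np.cos(.55)];print("head60",q+.06*ez,"top",q+.076*ez,"ledge z",(q-.0775*ez)[2])
```

```text
Traceback (most recent call last):
  File "h.py", line 10, in proj
    K,E=cam(n); q=K@(E[:3,:3].T@(np.array(p)-E[:3,3])); return q[:2]/q[2]
        ~~~^^^
  File "h.py", line 4, in cam
    c=calibration(n); return np.array(c["camera_matrix"]),np.array(c["extrinsics"])
ValueError: time passes only in moves, steps and waits
```

Too many calibration calls, so I will cache them.

```bash
sed -i 's/^def cam/import functools\n@functools.lru_cache(None)\ndef cam/' h.py
python3 - <<'E'
from h import *
from scipy.optimize import least_squares
np.set_printoptions(precision=4,suppress=True)
KPc=np.vstack([KP,np.array([(10,-75),(-25,-68),(-44,10),(12,70)])/1000])
ob={("c","scene"):[368.4,190.5,398.9,249.7],("c","top"):[356,230,390.5,265],("d","scene"):[402.1,172.6,437.9,226.2],("d","top"):[405.5,238.9,433.1,271.7]}
def box(n,mid,th,sg):
    ex=np.array([np.cos(th),np.sin(th),0]);ey=sg*np.array([-np.sin(th),np.cos(th),0]);k=np.array([0,0,1.])
    ez=np.sin(.55)*ex+np.cos(.55)*k; nx=np.cos(.55)*ex-np.sin(.55)*k
    P=np.array([proj(n,np.array(mid)+a*ey+b*ez+t*nx) for a,b in KPc for t in(-.0045,.0045)]); return np.r_[P.min(0),P.max(0)]
def res(v):
    th=v[6]; return np.concatenate([box(n,v[:3] if k=="c" else v[3:6],th,1 if k=="c" else -1)-o for (k,n),o in ob.items()]+[[(v[6]+.1)*30,(v[2]-v[5])*500]])
r=least_squares(res,[.465,-.157,.103,.448,-.286,.103,-.1],loss="soft_l1");v=r.x
print(v,r.fun.round(1)); d=v[:3]-v[3:6];print(np.linalg.norm(d),np.arctan2(-d[0],d[1]))
for q in(v[:3],v[3:6]):
    th=v[6];ez=np.r_[np.sin(.55)*np.cos(th),np.sin(.55)*np.sin(th),np.cos(.55)];print("head60",q+.06*ez,"top",q+.076*ez,"ledge z",(q-.0775*ez)[2])
E
```

```text
[ 0.4676 -0.159   0.0893  0.4526 -0.296   0.09   -0.0998] [ 1.   0.4  0.6 -2.7 -0.9 -0.9 -0.6 -0.   3.3  0.8  0.5  0.3 -1.5 -3.8
  0.3 -0.9  0.  -0.4]
0.1377823599795631 -0.10904579255429253
head60 [ 0.4988 -0.1622  0.1405] top [ 0.5071 -0.163   0.1541] ledge z 0.02323072564572215
head60 [ 0.4838 -0.2991  0.1412] top [ 0.4921 -0.3     0.1548] ledge z 0.023944564366056312
```

θs is about −0.10 and the fit gives c's head top near (0.507, −0.163, 0.157). I will plan the approach to c with a deep pad overlap, keeping the TCP about 43 mm below the head top as with b.

Run:
```python
from h import *
plan([(.54,.02,.27,-1.45),(.502,-.165,.24,-1.671),(.502,-.165,.135,-1.671),(.502,-.165,.116,-1.671)])
```

```text
tx 0.703 ty 0.433 tz -0.013 twist 0.081 rows 5.0/2.0 q6~-0.28
tx 0.716 ty 0.240 tz 0.120 twist 0.070 rows 4.6/1.8 q6~-0.15
tx -0.000 ty 0.000 tz 0.420 twist -0.000 rows 2.5/0.0 q6~-0.15
tx -0.000 ty 0.000 tz 0.076 twist -0.000 rows 0.5/0.0 q6~-0.15
```

Call:
{"method": "arm_command", "body": {
  "commands": [
    {"tx":0.1,"ty":0.06,"tz":-0.05,"twist":0.01},
    {"tx":0.25,"ty":0.15,"tz":-0.05,"twist":0.03},
    {"tx":0.4,"ty":0.25,"tz":-0.05,"twist":0.05},
    {"tx":0.55,"ty":0.34,"tz":-0.03,"twist":0.081},
    {"tx":0.703,"ty":0.433,"tz":-0.013,"twist":0.081},
    {"tx":0.703,"ty":0.433,"tz":-0.013,"twist":0.081},
    {"tx":0.703,"ty":0.433,"tz":-0.013,"twist":0.081},
    {"tx":0.703,"ty":0.433,"tz":-0.013,"twist":0.081}
  ],
  "claw": 0.6
}}

```text
t: 18.42
eef_pos: [0.54, 0.0194, 0.2705]
ee_rot: [-3.141, 0.0, -1.452]
force: [-0.4, 0.9, 0.4]
width: 0.0522
gripper_force: 0.0
```

Call:
{"method": "arm_command", "body": {
  "commands": [
    {"tx":0.716,"ty":0.24,"tz":0.12,"twist":0.07},
    {"tx":0.716,"ty":0.24,"tz":0.12,"twist":0.07},
    {"tx":0.716,"ty":0.24,"tz":0.12,"twist":0.07},
    {"tx":0.716,"ty":0.24,"tz":0.12,"twist":0.07},
    {"tx":0.716,"ty":0.24,"tz":0.12,"twist":0.07},
    {"tx":0.716,"ty":0.24,"tz":0.12,"twist":0.07},
    {"tx":0.716,"ty":0.24,"tz":0.12,"twist":0.07},
    {"tx":0.716,"ty":0.24,"tz":0.12,"twist":0.07}
  ]
}}

```text
t: 19.08
eef_pos: [0.5026, -0.1641, 0.2402]
ee_rot: [-3.141, 0.0, -1.67]
force: [1.3, 0.1, -0.3]
width: 0.0524
gripper_force: 0.0
```

Call:
{"method": "arm_command", "body": {
  "commands": [
    {"tx":0,"ty":0,"tz":0.08,"twist":0},
    {"tx":0,"ty":0,"tz":0.16,"twist":0},
    {"tx":0,"ty":0,"tz":0.24,"twist":0},
    {"tx":0,"ty":0,"tz":0.31,"twist":0},
    {"tx":0,"ty":0,"tz":0.37,"twist":0},
    {"tx":0,"ty":0,"tz":0.41,"twist":0},
    {"tx":0,"ty":0,"tz":0.42,"twist":0},
    {"tx":0,"ty":0,"tz":0.42,"twist":0}
  ]
}}

```text
t: 19.75
eef_pos: [0.5021, -0.164, 0.1349]
ee_rot: [3.141, -0.0, -1.669]
force: [0.3, -0.5, -0.4]
width: 0.0523
gripper_force: 0.0
```

Run:
```python
from h import *
np.set_printoptions(precision=4,suppress=True)
s=get_state();p=s["eef_pos"];print(p,s["ee_rot"],s["force"],s["width"])
a=grab_frame("scene");c=(350,150,450,270);k=5
i=cv2.resize(a[c[1]:c[3],c[0]:c[2]],None,fx=k,fy=k,interpolation=cv2.INTER_CUBIC)
for dz in(0,.02,.04):
    x=(proj("scene",p+[0,0,dz])-c[:2])*k; cv2.drawMarker(i,tuple(int(v) for v in x),(0,255,0),cv2.MARKER_CROSS,8,1)
th=-.1;ex=np.r_[np.cos(th),np.sin(th),0];ey=np.r_[-np.sin(th),np.cos(th),0];ez=np.sin(.55)*ex+np.r_[0,0,np.cos(.55)]
draw(i,"scene",outline((.467,-.159,.095),ey,ez),(255,0,0),k,c[:2])
draw(i,"scene",outline((.4546,-.288,.095),-ey,ez),(0,0,255),k,c[:2])
save("","g5.png",i)
```

```text
[ 0.5021 -0.164   0.1349] [ 3.1407 -0.0002 -1.6688] [ 0.3191 -0.5188 -0.3904] 0.05230463147970764
```

View pics/g5.png

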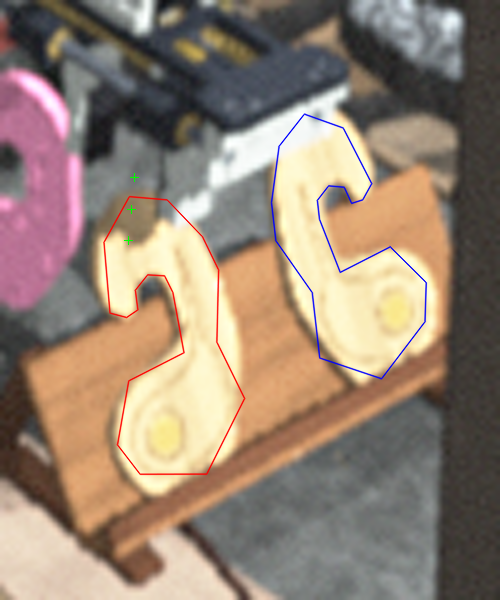

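The view shows c's head between the fingers, about (145,195) in the crop. c sits slightly lower than drawn, so I use mid z≈0.089. d lies a little to the right of the blue outline, so y≈−0.293. I will lower and close gently.

Call:
{"method": "arm_command", "body": {
  "commands": [
    {"tx":0,"ty":0,"tz":0.03,"twist":0},
    {"tx":0,"ty":0,"tz":0.06,"twist":0},
    {"tx":0,"ty":0,"tz":0.085,"twist":0},
    {"tx":0,"ty":0,"tz":0.096,"twist":0},
    {"tx":0,"ty":0,"tz":0.096,"twist":0},
    {"tx":0,"ty":0,"tz":0.096,"twist":0},
    {"tx":0,"ty":0,"tz":0.096,"twist":0},
    {"tx":0,"ty":0,"tz":0.096,"twist":0}
  ]
}}

```text
t: 20.47
eef_pos: [0.5021, -0.1649, 0.1115]
ee_rot: [-3.141, -0.0, -1.67]
force: [0.1, 0.3, -0.2]
width: 0.0529
gripper_force: 0.0
```

Call:
{"method": "arm_command", "body": {
  "commands": [
    {"tx":0,"ty":0,"tz":0,"twist":0},
    {"tx":0,"ty":0,"tz":0,"twist":0},
    {"tx":0,"ty":0,"tz":0,"twist":0},
    {"tx":0,"ty":0,"tz":0,"twist":0},
    {"tx":0,"ty":0,"tz":0,"twist":0},
    {"tx":0,"ty":0,"tz":0,"twist":0},
    {"tx":0,"ty":0,"tz":0,"twist":0},
    {"tx":0,"ty":0,"tz":0,"twist":0}
  ],
  "claw": 0,
  "grip_force": 6
}}

```text
t: 21.13
eef_pos: [0.5016, -0.1649, 0.1112]
ee_rot: [3.141, -0.0, -1.67]
force: [-1.9, -0.6, 1.4]
width: 0.0181
gripper_force: 5.4
```

Call:
{"method": "arm_command", "body": {
  "commands": [
    {"tx":0,"ty":0.022,"tz":-0.016,"twist":0},
    {"tx":0,"ty":0.044,"tz":-0.028,"twist":0},
    {"tx":0,"ty":0.067,"tz":-0.04,"twist":0},
    {"tx":0,"ty":0.09,"tz":-0.05,"twist":0},
    {"tx":0,"ty":0.114,"tz":-0.058,"twist":0},
    {"tx":0,"ty":0.138,"tz":-0.066,"twist":0},
    {"tx":0,"ty":0.138,"tz":-0.066,"twist":0},
    {"tx":0,"ty":0.138,"tz":-0.066,"twist":0}
  ]
}}

```text
t: 21.8
eef_pos: [0.4678, -0.1615, 0.1285]
ee_rot: [-3.14, -0.0, -1.67]
force: [1.9, -1.3, 5.3]
width: 0.0132
gripper_force: 6.1
```

Call:
{"method": "arm_command", "body": {
  "commands": [
    {"tx":0,"ty":0.02,"tz":-0.016,"twist":0},
    {"tx":0,"ty":0.04,"tz":-0.024,"twist":0},
    {"tx":0,"ty":0.06,"tz":-0.03,"twist":0},
    {"tx":0,"ty":0.08,"tz":-0.034,"twist":0},
    {"tx":0,"ty":0.1,"tz":-0.038,"twist":0},
    {"tx":0,"ty":0.12,"tz":-0.04,"twist":0},
    {"tx":0,"ty":0.12,"tz":-0.04,"twist":0},
    {"tx":0,"ty":0.12,"tz":-0.04,"twist":0}
  ]
}}

```text
t: 22.47
eef_pos: [0.4375, -0.1584, 0.1378]
ee_rot: [-3.141, 0.0, -1.67]
force: [-1.1, -0.0, 0.0]
width: 0.0095
gripper_force: 6.0
```

c is upright in the pads, width 9.5 mm. I will firm the grip and lift.

Call:
{"method": "arm_command", "body": {
  "commands": [
    {"tx":0,"ty":0,"tz":-0.02,"twist":0},
    {"tx":0,"ty":0,"tz":-0.06,"twist":0},
    {"tx":0,"ty":0,"tz":-0.12,"twist":0},
    {"tx":0,"ty":0,"tz":-0.22,"twist":0},
    {"tx":0,"ty":0,"tz":-0.32,"twist":0},
    {"tx":0,"ty":0,"tz":-0.42,"twist":0},
    {"tx":0,"ty":0,"tz":-0.52,"twist":0},
    {"tx":0,"ty":0,"tz":-0.6,"twist":0}
  ],
  "grip_force": 20
}}

```text
t: 23.13
eef_pos: [0.4385, -0.1587, 0.291]
ee_rot: [-3.139, -0.0, -1.67]
force: [0.5, 0.3, -0.8]
width: 0.0088
gripper_force: 19.9
```

```bash
cat >> h.py <<'E'
def where(k,off=.033,sg=1):
    "compare seen mid/tip/box of template k with that expected from the grip"
    s=get_state();p=s["eef_pos"];y=s["ee_rot"][2];ex=np.array([np.cos(y+np.pi/2),np.sin(y+np.pi/2),0]);ey=sg*np.array([-ex[1],ex[0],0])
    print(p.round(4),y.round(3),s["width"].__round__(4),s["force"].round(1))
    M=p-[0,0,off]+.003*ey
    for n in("scene","top"):
        grab_frame(n); P=np.array([proj(n,q) for q in outline(M,ey,np.array([0,0,1.]))])
        print(n,"exp mid",proj(n,M).round(1),"tip",proj(n,M+.02*ey+[0,0,.0195]).round(1),"box",P.min(0).round(),P.max(0).round())
        for q in("mid","tip"):print("  ",q,[(np.round(d["uv"],1).tolist(),round(d["score"],2)) for d in spot_point(f"boteh_{k}_{q}",n)][:4])
        print("  ",[np.round(d["rect"]).tolist() for d in regions_of(f"boteh_{k}_mid",n)][:4])
E
python3 - <<'E'
from h import *
where("c")
E
```

```text
[ 0.4385 -0.1587  0.291 ] -1.67 0.0088 [ 0.5  0.3 -0.8]
scene exp mid [397.2 169.8] tip [391.7 165.6] box [380. 141.] [412. 196.]
   mid [([399.7, 165.4], 0.96)]
   tip [([391.9, 163.6], 0.6)]
   [[381.0, 139.0, 414.0, 201.0]]
top exp mid [381.5 249.2] tip [374.7 247.1] box [361. 245.] [400. 254.]
   mid [([381.1, 248.8], 0.7), ([233.7, 183.8], 0.63)]
   tip [([374.7, 247.5], 0.56)]
   []
```

c is held upright, and the view matches expectation in both cameras. Now to the rail at s=−0.03.

Run:
```python
from h import *
plan([(.48,.0,.295,-1.4),R(-.03,-.075,.295,-1.2),R(-.03,-.075,.182,-1.2),R(-.03,-.003,.182,-1.2),R(-.03,-.003,.157,-1.2)])
```

```text
tx -0.648 ty -0.107 tz -0.032 twist -0.086 rows 3.9/2.2 q6~-0.24
tx -0.486 ty -0.335 tz -0.000 twist -0.064 rows 3.5/1.6 q6~-0.22
tx 0.000 ty -0.000 tz 0.452 twist -0.000 rows 2.7/0.0 q6~-0.22
tx -0.288 ty -0.001 tz -0.000 twist -0.000 rows 1.7/0.0 q6~-0.35
tx 0.000 ty -0.000 tz 0.100 twist -0.000 rows 0.6/0.0 q6~-0.35
```

Call:
{"method": "arm_command", "body": {
  "commands": [
    {"tx":-0.06,"ty":-0.01,"tz":-0.032,"twist":-0.01},
    {"tx":-0.17,"ty":-0.03,"tz":-0.032,"twist":-0.03},
    {"tx":-0.29,"ty":-0.05,"tz":-0.032,"twist":-0.05},
    {"tx":-0.41,"ty":-0.07,"tz":-0.032,"twist":-0.07},
    {"tx":-0.53,"ty":-0.09,"tz":-0.032,"twist":-0.086},
    {"tx":-0.61,"ty":-0.1,"tz":-0.032,"twist":-0.086},
    {"tx":-0.648,"ty":-0.107,"tz":-0.032,"twist":-0.086},
    {"tx":-0.648,"ty":-0.107,"tz":-0.032,"twist":-0.086}
  ]
}}

```text
t: 24.2
eef_pos: [0.4806, 0.0015, 0.2949]
ee_rot: [3.14, -0.0, -1.398]
force: [1.1, -0.3, -0.1]
width: 0.0085
gripper_force: 19.9
```

Call:
{"method": "arm_command", "body": {
  "commands": [
    {"tx":-0.06,"ty":-0.04,"tz":0,"twist":-0.01},
    {"tx":-0.15,"ty":-0.1,"tz":0,"twist":-0.02},
    {"tx":-0.25,"ty":-0.17,"tz":0,"twist":-0.04},
    {"tx":-0.35,"ty":-0.24,"tz":0,"twist":-0.064},
    {"tx":-0.44,"ty":-0.3,"tz":0,"twist":-0.064},
    {"tx":-0.486,"ty":-0.335,"tz":0,"twist":-0.064},
    {"tx":-0.486,"ty":-0.335,"tz":0,"twist":-0.064},
    {"tx":-0.486,"ty":-0.335,"tz":0,"twist":-0.064}
  ]
}}

```text
t: 24.87
eef_pos: [0.5423, 0.1335, 0.2949]
ee_rot: [3.14, -0.0, -1.199]
force: [-0.8, -0.5, -1.1]
width: 0.0087
gripper_force: 19.9
```

Call:
{"method": "arm_command", "body": {
  "commands": [
    {"tx":0,"ty":0,"tz":0.05,"twist":0},
    {"tx":0,"ty":0,"tz":0.13,"twist":0},
    {"tx":0,"ty":0,"tz":0.22,"twist":0},
    {"tx":0,"ty":0,"tz":0.31,"twist":0},
    {"tx":0,"ty":0,"tz":0.39,"twist":0},
    {"tx":0,"ty":0,"tz":0.44,"twist":0},
    {"tx":0,"ty":0,"tz":0.452,"twist":0},
    {"tx":0,"ty":0,"tz":0.452,"twist":0}
  ]
}}

```text
t: 25.53
eef_pos: [0.5417, 0.1325, 0.1823]
ee_rot: [3.14, -0.0, -1.2]
force: [0.4, -0.4, -0.8]
width: 0.0089
gripper_force: 19.9
```

Run:
```python
from h import *
where("c"); r=get_state()["eef_pos"][:2]-m;print(r@u,r@L[:2])
```

```text
[0.5417 0.1325 0.1823] -1.2 0.0089 [ 0.4 -0.4 -0.8]
scene exp mid [274.9 238.4] tip [269.9 237.3] box [265. 210.] [284. 268.]
   mid [([276.0, 234.2], 0.73)]
   tip [([267.6, 238.1], 0.84)]
   [[266.0, 212.0, 285.0, 271.0]]
top exp mid [271.2 216.4] tip [263.6 217.4] box [257. 208.] [286. 225.]
   mid [([270.1, 214.0], 0.52), ([244.0, 215.9], 0.22)]
   tip [([263.7, 217.7], 0.47), ([416.2, 254.2], 0.35)]
   []
-0.02921133012432275 -0.07518788913609084
```

Call:
{"method": "arm_command", "body": {
  "commands": [
    {"tx":-0.06,"ty":0,"tz":-0.01,"twist":0},
    {"tx":-0.12,"ty":0,"tz":-0.01,"twist":0},
    {"tx":-0.18,"ty":0,"tz":-0.01,"twist":0},
    {"tx":-0.23,"ty":0,"tz":-0.01,"twist":0},
    {"tx":-0.27,"ty":0,"tz":-0.01,"twist":0},
    {"tx":-0.288,"ty":0,"tz":-0.01,"twist":0},
    {"tx":-0.288,"ty":0,"tz":-0.01,"twist":0},
    {"tx":-0.288,"ty":0,"tz":-0.01,"twist":0}
  ]
}}

```text
t: 26.6
eef_pos: [0.5149, 0.2008, 0.1834]
ee_rot: [3.138, 0.0, -1.199]
force: [1.0, -0.9, -17.1]
width: 0.0089
gripper_force: 20.0
```

Call:
{"method": "arm_command", "body": {
  "commands": [
    {"tx":0,"ty":0,"tz":0.02,"twist":0},
    {"tx":0,"ty":0,"tz":0.04,"twist":0},
    {"tx":0,"ty":0,"tz":0.06,"twist":0},
    {"tx":0,"ty":0,"tz":0.08,"twist":0},
    {"tx":0,"ty":0,"tz":0.095,"twist":0},
    {"tx":0,"ty":0,"tz":0.1,"twist":0},
    {"tx":0,"ty":0,"tz":0.1,"twist":0},
    {"tx":0,"ty":0,"tz":0.1,"twist":0}
  ]
}}

```text
t: 27.27
eef_pos: [0.5164, 0.2012, 0.1604]
ee_rot: [-3.141, -0.0, -1.199]
force: [0.5, 0.7, 0.2]
width: 0.0086
gripper_force: 20.0
```

Call:
{"method": "arm_command", "body": {
  "commands": [
    {"tx":0,"ty":0,"tz":0.008,"twist":0},
    {"tx":0,"ty":0,"tz":0.016,"twist":0},
    {"tx":0,"ty":0,"tz":0.022,"twist":0},
    {"tx":0,"ty":0,"tz":0.022,"twist":0},
    {"tx":0,"ty":0,"tz":0.022,"twist":0},
    {"tx":0,"ty":0,"tz":0.022,"twist":0},
    {"tx":0,"ty":0,"tz":0.022,"twist":0},
    {"tx":0,"ty":0,"tz":0.022,"twist":0}
  ]
}}

```text
t: 27.93
eef_pos: [0.5162, 0.2013, 0.1547]
ee_rot: [-3.142, 0.0, -1.199]
force: [-0.9, 2.1, -1.6]
width: 0.0091
gripper_force: 20.0
```

Run:
```python
from h import *
where("c"); r=get_state()["eef_pos"][:2]-m;print(r@u,r@L[:2])
for n in("scene","top"):print(proj(n,R(-.03,0,.1215,0)[:3]),proj(n,R(-.03,.02,.141,0)[:3]))
```

```text
[0.5162 0.2013 0.1547] -1.199 0.0091 [-0.9  2.1 -1.6]
scene exp mid [258.7 267. ] tip [253.2 266.4] box [249. 238.] [268. 297.]
   mid [([261.2, 259.4], 0.92)]
   tip [([255.6, 263.7], 0.78)]
   [[251.0, 243.0, 275.0, 292.0]]
top exp mid [247.4 226.8] tip [239.7 227.9] box [234. 219.] [262. 235.]
   mid [([251.2, 225.3], 0.61)]
   tip [([241.6, 224.0], 0.62)]
   [[239.0, 217.0, 269.0, 237.0]]
-0.02980196725599729 -0.00311243619171006
[258.72432044 267.05451815] [253.22769969 266.52678426]
[247.46944489 226.86904147] [239.69192078 227.92092787]
```

Run:
```python
from h import *
np.set_printoptions(precision=4,suppress=True)
def rc(p): r=p[:2]-m; return np.array([r@u,r@L[:2],p[2]])
for k in("a","b","c"):
    A={n:(grab_frame(n),{q:spot_point(f"boteh_{k}_{q}",n) for q in("mid","tip")},regions_of(f"boteh_{k}_mid",n)) for n in("scene","top")}
    for q in("mid","tip"):
        x=[[d["uv"] for d in A[n][1][q] if d["uv"][0]<320] for n in("scene","top")]
        if all(x): t,e=tri(x[0][0],x[1][0]);print(k,q,rc(t),round(e,4),[np.round(v[0],1) for v in x])
    print([ (np.round(d["rect"]).tolist(),d["region"].sum()) for n in A for d in A[n][2] if d["rect"][0]<320])
print(get_state()["q"].round(2),get_state()["moment"])
```

```text
a tip [0.0173 0.0214 0.1593] 0.1314 [array([203.4, 251.1]), array([251.4, 226.1])]
[([196.0, 221.0, 223.0, 283.0], np.int64(975)), ([171.0, 226.0, 333.0, 349.0], np.int64(4056))]
[([221.0, 227.0, 248.0, 294.0], np.int64(900))]
c mid [-0.0273 -0.0138  0.1349] 0.0005 [array([260.6, 258.6]), array([251.1, 223.4])]
c tip [-0.0291  0.0167  0.1412] 0.008 [array([251.9, 265. ]), array([241.7, 228.3])]
[([249.0, 240.0, 273.0, 295.0], np.int64(744)), ([242.0, 216.0, 267.0, 235.0], np.int64(66))]
[ 0.73  0.19 -0.31 -0.   -1.08 -0.35] [ 1.1887  0.4715 -0.0648]
```

The tip is seen at l=+17 mm and z=0.141, just where a hung tip belongs. The body looks turned a little in the pads, which gravity will right. I will release with a narrow opening and look.

Call:
{"method": "arm_command", "body": {
  "commands": [
    {"tx":0,"ty":0,"tz":0.006,"twist":0},
    {"tx":0,"ty":0,"tz":0.006,"twist":0},
    {"tx":0,"ty":0,"tz":0.006,"twist":0},
    {"tx":0,"ty":0,"tz":0.006,"twist":0},
    {"tx":0,"ty":0,"tz":0.006,"twist":0},
    {"tx":0,"ty":0,"tz":0.006,"twist":0},
    {"tx":0,"ty":0,"tz":0.006,"twist":0},
    {"tx":0,"ty":0,"tz":0.006,"twist":0}
  ],
  "grip_force": 3
}}

```text
t: 30.2
eef_pos: [0.5162, 0.201, 0.1532]
ee_rot: [3.142, -0.0, -1.199]
force: [-0.1, -0.8, -0.4]
width: 0.0088
gripper_force: 3.0
```

Call:
{"method": "arm_command", "body": {
  "commands": [
    {"tx":0,"ty":0,"tz":0,"twist":0},
    {"tx":0,"ty":0,"tz":0,"twist":0},
    {"tx":0,"ty":0,"tz":0,"twist":0},
    {"tx":0,"ty":0,"tz":0,"twist":0},
    {"tx":0,"ty":0,"tz":0,"twist":0},
    {"tx":0,"ty":0,"tz":0,"twist":0},
    {"tx":0,"ty":0,"tz":0,"twist":0},
    {"tx":0,"ty":0,"tz":0,"twist":0}
  ],
  "claw": 0.3
}}

```text
t: 30.87
eef_pos: [0.5162, 0.2011, 0.1532]
ee_rot: [-3.142, -0.0, -1.199]
force: [-0.2, 0.2, 0.8]
width: 0.0264
gripper_force: 0.0
```

```bash
cat >> h.py <<'E'
def rc(p): r=p[:2]-m; return np.array([r@u,r@L[:2],p[2]])
def rail():
    np.set_printoptions(precision=4,suppress=True)
    for n in("scene","top"): grab_frame(n)
    for k in("a","b","c","d"):
        A={n:({q:[d["uv"] for d in spot_point(f"boteh_{k}_{q}",n) if d["uv"][0]<330] for q in("mid","tip")},regions_of(f"boteh_{k}_mid",n)) for n in("scene","top")}
        for q in("mid","tip"):
            x=[A[n][0][q] for n in("scene","top")]
            if all(x): t,e=tri(x[0][0],x[1][0]);print(k,q,rc(t),round(e,4),[np.round(v[0],1) for v in x])
        print("  ",[(n,np.round(d["rect"]).tolist()) for n in A for d in A[n][1] if d["rect"][0]<330])
    for s_ in(.102,.035,-.03,-.095):
        for n in("scene","top"):
            P=np.array([proj(n,q) for q in outline(R(s_,0,.1215,0)[:3],L,np.array([0,0,1.]))]);print(s_,n,"box",P.min(0).round(),P.max(0).round())
E
python3 -c "
from h import *
s=get_state();print(s['eef_pos'],s['force'],s['width']);rail()"
```

```text
[0.5162096  0.20111543 0.15322129] [-0.24389802  0.17591688  0.75373909] 0.02639578736340075
   [('scene', [196.0, 223.0, 223.0, 284.0])]
   [('scene', [225.0, 226.0, 249.0, 294.0]), ('scene', [246.0, 241.0, 271.0, 301.0])]
   [('scene', [249.0, 238.0, 273.0, 300.0])]
   []
0.102 scene box [200. 221.] [222. 278.]
0.102 top box [220. 175.] [248. 195.]
0.035 scene box [225. 230.] [245. 287.]
0.035 top box [227. 197.] [255. 215.]
-0.03 scene box [249. 239.] [269. 297.]
-0.03 top box [234. 219.] [262. 235.]
-0.095 scene box [274. 248.] [293. 307.]
-0.095 top box [241. 241.] [269. 256.]
```

c hangs: its box is (249,238)–(273,300), as b's pattern predicts. I will go up and over to d.

Run:
```python
from h import *
p=get_state()["eef_pos"]
plan([(p[0],p[1],.265,-1.2),(.51,.02,.265,-1.4),(.495,-.16,.26,-1.6),(.488,-.292,.22,-1.671),(.488,-.292,.108,-1.671)])
```

```text
tx 0.000 ty -0.000 tz -0.447 twist 0.000 rows 2.7/0.0 q6~-0.35
tx 0.666 ty 0.286 tz -0.000 twist 0.064 rows 4.3/1.6 q6~-0.25
tx 0.699 ty 0.182 tz 0.020 twist 0.064 rows 4.3/1.6 q6~-0.09
tx 0.529 ty 0.013 tz 0.160 twist 0.023 rows 3.3/0.6 q6~0.10
tx -0.000 ty 0.000 tz 0.448 twist -0.000 rows 2.7/0.0 q6~0.10
```

Call:
{"method": "arm_command", "body": {
  "commands": [
    {"tx":0,"ty":0,"tz":-0.03,"twist":0},
    {"tx":0,"ty":0,"tz":-0.08,"twist":0},
    {"tx":0,"ty":0,"tz":-0.16,"twist":0},
    {"tx":0,"ty":0,"tz":-0.26,"twist":0},
    {"tx":0,"ty":0,"tz":-0.36,"twist":0},
    {"tx":0,"ty":0,"tz":-0.447,"twist":0},
    {"tx":0,"ty":0,"tz":-0.447,"twist":0},
    {"tx":0,"ty":0,"tz":-0.447,"twist":0}
  ]
}}

```text
t: 32.83
eef_pos: [0.5168, 0.2016, 0.2669]
ee_rot: [-3.138, 0.001, -1.199]
force: [-0.7, -0.5, 0.1]
width: 0.0261
gripper_force: 0.0
```

Call:
{"method": "arm_command", "body": {
  "commands": [
    {"tx":0.666,"ty":0.286,"tz":0,"twist":0.064},
    {"tx":0.666,"ty":0.286,"tz":0,"twist":0.064},
    {"tx":0.666,"ty":0.286,"tz":0,"twist":0.064},
    {"tx":0.666,"ty":0.286,"tz":0,"twist":0.064},
    {"tx":0.666,"ty":0.286,"tz":0,"twist":0.064},
    {"tx":0.666,"ty":0.286,"tz":0,"twist":0.064},
    {"tx":0.666,"ty":0.286,"tz":0,"twist":0.064},
    {"tx":0.666,"ty":0.286,"tz":0,"twist":0.064}
  ],
  "claw": 0.6
}}

```text
t: 33.5
eef_pos: [0.5099, 0.0202, 0.2645]
ee_rot: [3.141, 0.0, -1.401]
force: [0.4, 0.4, -0.9]
width: 0.0524
gripper_force: 0.0
```

Call:
{"method": "arm_command", "body": {
  "commands": [
    {"tx":0.699,"ty":0.182,"tz":0.02,"twist":0.064},
    {"tx":0.699,"ty":0.182,"tz":0.02,"twist":0.064},
    {"tx":0.699,"ty":0.182,"tz":0.02,"twist":0.064},
    {"tx":0.699,"ty":0.182,"tz":0.02,"twist":0.064},
    {"tx":0.699,"ty":0.182,"tz":0.02,"twist":0.064},
    {"tx":0.699,"ty":0.182,"tz":0.02,"twist":0.064},
    {"tx":0.699,"ty":0.182,"tz":0.02,"twist":0.064},
    {"tx":0.699,"ty":0.182,"tz":0.02,"twist":0.064}
  ]
}}

```text
t: 34.17
eef_pos: [0.4952, -0.1589, 0.2597]
ee_rot: [3.141, 0.0, -1.6]
force: [0.4, -0.1, 0.4]
width: 0.0528
gripper_force: 0.0
```

Call:
{"method": "arm_command", "body": {
  "commands": [
    {"tx":0.529,"ty":0.013,"tz":0.16,"twist":0.023},
    {"tx":0.529,"ty":0.013,"tz":0.16,"twist":0.023},
    {"tx":0.529,"ty":0.013,"tz":0.16,"twist":0.023},
    {"tx":0.529,"ty":0.013,"tz":0.16,"twist":0.023},
    {"tx":0.529,"ty":0.013,"tz":0.16,"twist":0.023},
    {"tx":0.529,"ty":0.013,"tz":0.16,"twist":0.023},
    {"tx":0.529,"ty":0.013,"tz":0.16,"twist":0.023},
    {"tx":0.529,"ty":0.013,"tz":0.16,"twist":0.023}
  ]
}}

```text
t: 34.83
eef_pos: [0.4884, -0.2907, 0.2207]
ee_rot: [-3.14, -0.0, -1.672]
force: [0.6, 0.1, 0.0]
width: 0.0526
gripper_force: 0.0
```

Run:
```python
from h import *
s=get_state();print(s["eef_pos"],s["ee_rot"],s["force"]);rail()
print([(np.round(d["rect"],1).tolist(),round(d["score"],2)) for d in regions_of("boteh_d_mid","scene")])
plan([(.488,-.292,.108,-1.671)])
```

```text
[ 0.48840245 -0.29065239  0.22066452] [-3.14036687e+00 -4.49840860e-05 -1.67153660e+00] [0.55349123 0.08288325 0.03787183]
a mid [ 0.1134 -0.0045  0.1054] 0.0018 [array([208.8, 251.3]), array([233.9, 181.9])]
a tip [0.1113 0.02   0.1351] 0.0107 [array([203.3, 249.2]), array([223.1, 181.2])]
   [('scene', [195.0, 221.0, 224.0, 283.0]), ('top', [224.0, 173.0, 248.0, 198.0])]
b mid [0.0366 0.0011 0.1261] 0.0063 [array([234.7, 256.9]), array([238.7, 204.3])]
   [('scene', [221.0, 225.0, 247.0, 292.0]), ('top', [226.0, 197.0, 258.0, 219.0]), ('top', [302.0, 207.0, 347.0, 225.0]), ('top', [294.0, 249.0, 328.0, 327.0])]
c mid [-0.021   0.0018  0.114 ] 0.0169 [array([258.8, 269.5]), array([244.3, 222.4])]
c tip [-0.0248  0.0186  0.1294] 0.0018 [array([252.4, 269.2]), array([240. , 226.6])]
   [('scene', [247.0, 236.0, 270.0, 300.0]), ('top', [233.0, 219.0, 264.0, 239.0]), ('top', [171.0, 266.0, 227.0, 297.0])]
   []
0.102 scene box [200. 221.] [222. 278.]
0.102 top box [220. 175.] [248. 195.]
0.035 scene box [225. 230.] [245. 287.]
0.035 top box [227. 197.] [255. 215.]
-0.03 scene box [249. 239.] [269. 297.]
-0.03 top box [234. 219.] [262. 235.]
-0.095 scene box [274. 248.] [293. 307.]
-0.095 top box [241. 241.] [269. 256.]
[([403.8, 174.7, 427.2, 223.5], 0.65)]
tx -0.000 ty -0.001 tz 0.448 twist -0.001 rows 2.7/0.0 q6~0.10
```

a, b and c all hang with tips left. I will descend on d.

Call:
{"method": "arm_command", "body": {
  "commands": [
    {"tx":0,"ty":0,"tz":0.08,"twist":0},
    {"tx":0,"ty":0,"tz":0.17,"twist":0},
    {"tx":0,"ty":0,"tz":0.25,"twist":0},
    {"tx":0,"ty":0,"tz":0.32,"twist":0},
    {"tx":0,"ty":0,"tz":0.38,"twist":0},
    {"tx":0,"ty":0,"tz":0.42,"twist":0},
    {"tx":0,"ty":0,"tz":0.45,"twist":0},
    {"tx":0,"ty":0,"tz":0.455,"twist":0}
  ]
}}

```text
t: 36.85
eef_pos: [0.4871, -0.2918, 0.1051]
ee_rot: [3.14, 0.0, -1.674]
force: [-0.8, -0.0, 0.4]
width: 0.0525
gripper_force: 0.0
```

Call:
{"method": "arm_command", "body": {
  "commands": [
    {"tx":0,"ty":0,"tz":0,"twist":0},
    {"tx":0,"ty":0,"tz":0,"twist":0},
    {"tx":0,"ty":0,"tz":0,"twist":0},
    {"tx":0,"ty":0,"tz":0,"twist":0},
    {"tx":0,"ty":0,"tz":0,"twist":0},
    {"tx":0,"ty":0,"tz":0,"twist":0},
    {"tx":0,"ty":0,"tz":0,"twist":0},
    {"tx":0,"ty":0,"tz":0,"twist":0}
  ],
  "claw": 0,
  "grip_force": 6
}}

```text
t: 37.52
eef_pos: [0.4879, -0.2921, 0.1065]
ee_rot: [-3.141, -0.0, -1.673]
force: [-0.3, 0.6, 1.3]
width: 0.0209
gripper_force: 5.6
```

Gripped aslant, as c was. Now the same arc, with slightly more lift.

Call:
{"method": "arm_command", "body": {
  "commands": [
    {"tx":0,"ty":0.022,"tz":-0.016,"twist":0},
    {"tx":0,"ty":0.044,"tz":-0.03,"twist":0},
    {"tx":0,"ty":0.067,"tz":-0.042,"twist":0},
    {"tx":0,"ty":0.09,"tz":-0.053,"twist":0},
    {"tx":0,"ty":0.114,"tz":-0.062,"twist":0},
    {"tx":0,"ty":0.138,"tz":-0.071,"twist":0},
    {"tx":0,"ty":0.16,"tz":-0.078,"twist":0},
    {"tx":0,"ty":0.18,"tz":-0.083,"twist":0}
  ]
}}

```text
t: 38.18
eef_pos: [0.4416, -0.2872, 0.127]
ee_rot: [3.141, 0.0, -1.674]
force: [0.6, 0.3, 2.2]
width: 0.0123
gripper_force: 5.7
```

Call:
{"method": "arm_command", "body": {
  "commands": [
    {"tx":0,"ty":0.02,"tz":-0.008,"twist":0},
    {"tx":0,"ty":0.04,"tz":-0.015,"twist":0},
    {"tx":0,"ty":0.06,"tz":-0.02,"twist":0},
    {"tx":0,"ty":0.078,"tz":-0.023,"twist":0},
    {"tx":0,"ty":0.078,"tz":-0.023,"twist":0},
    {"tx":0,"ty":0.078,"tz":-0.023,"twist":0},
    {"tx":0,"ty":0.078,"tz":-0.023,"twist":0},
    {"tx":0,"ty":0.078,"tz":-0.023,"twist":0}
  ]
}}

```text
t: 38.85
eef_pos: [0.4235, -0.2854, 0.1326]
ee_rot: [3.141, -0.0, -1.673]
force: [-0.9, -0.4, -0.3]
width: 0.0094
gripper_force: 6.0
```

Call:
{"method": "arm_command", "body": {
  "commands": [
    {"tx":0,"ty":0,"tz":-0.02,"twist":0},
    {"tx":0,"ty":0,"tz":-0.06,"twist":0},
    {"tx":0,"ty":0,"tz":-0.12,"twist":0},
    {"tx":0,"ty":0,"tz":-0.22,"twist":0},
    {"tx":0,"ty":0,"tz":-0.32,"twist":0},
    {"tx":0,"ty":0,"tz":-0.42,"twist":0},
    {"tx":0,"ty":0,"tz":-0.54,"twist":0},
    {"tx":0,"ty":0,"tz":-0.64,"twist":0}
  ],
  "grip_force": 20
}}

```text
t: 39.52
eef_pos: [0.4239, -0.2857, 0.296]
ee_rot: [-3.139, -0.001, -1.673]
force: [0.8, -0.6, 0.6]
width: 0.0088
gripper_force: 20.0
```

Run:
```python
from h import *
where("d",.03,-1)
```

```text
[ 0.4239 -0.2857  0.296 ] -1.673 0.0088 [ 0.8 -0.6  0.6]
scene exp mid [438.5 148.9] tip [445.5 139.4] box [425. 121.] [449. 175.]
   mid [([439.4, 146.8], 0.89)]
   tip [([443.8, 138.9], 0.85), ([314.0, 245.3], 0.72), ([252.1, 266.9], 0.2)]
   [[424.0, 119.0, 452.0, 172.0]]
top exp mid [435.  255.8] tip [445.3 255.8] box [416. 251.] [450. 261.]
   mid [([435.0, 259.7], 0.74)]
   tip [([446.3, 255.2], 0.6)]
   [[417.0, 252.0, 434.0, 261.0]]
```

d is held upright and the view matches, offset about 28 mm. I will plan the turn and carriage to s=−0.095.

Run:
```python
from h import *
y=1.937
plan([(.43,-.17,.30,-.77),(.44,-.06,.30,.13),(.46,.03,.30,1.03),R(-.095,-.075,.30,y),R(-.095,-.075,.176,y)])
```

```text
tx -0.461 ty 0.020 tz -0.033 twist -0.288 rows 2.8/7.2 q6~0.75
tx -0.278 ty -0.344 tz -0.000 twist -0.286 rows 2.6/7.2 q6~1.39
tx 0.126 ty -0.347 tz -0.000 twist -0.286 rows 2.2/7.2 q6~2.11
tx 0.320 ty -0.094 tz -0.000 twist -0.289 rows 2.0/7.3 q6~2.88
tx 0.000 ty 0.000 tz 0.496 twist -0.000 rows 3.0/0.0 q6~2.88
```

Call:
{"method": "arm_command", "body": {
  "commands": [
    {"tx":-0.06,"ty":0,"tz":-0.033,"twist":-0.036},
    {"tx":-0.15,"ty":0.01,"tz":-0.033,"twist":-0.072},
    {"tx":-0.25,"ty":0.01,"tz":-0.033,"twist":-0.11},
    {"tx":-0.35,"ty":0.02,"tz":-0.033,"twist":-0.15},
    {"tx":-0.43,"ty":0.02,"tz":-0.033,"twist":-0.19},
    {"tx":-0.461,"ty":0.02,"tz":-0.033,"twist":-0.23},
    {"tx":-0.461,"ty":0.02,"tz":-0.033,"twist":-0.268},
    {"tx":-0.461,"ty":0.02,"tz":-0.033,"twist":-0.288}
  ]
}}

```text
t: 40.58
eef_pos: [0.4301, -0.1695, 0.3004]
ee_rot: [3.141, 0.001, -0.76]
force: [-0.9, -0.2, -0.6]
width: 0.0085
gripper_force: 20.0
```

Call:
{"method": "arm_command", "body": {
  "commands": [
    {"tx":-0.05,"ty":-0.06,"tz":0,"twist":-0.038},
    {"tx":-0.11,"ty":-0.14,"tz":0,"twist":-0.076},
    {"tx":-0.17,"ty":-0.21,"tz":0,"twist":-0.114},
    {"tx":-0.23,"ty":-0.28,"tz":0,"twist":-0.152},
    {"tx":-0.278,"ty":-0.344,"tz":0,"twist":-0.19},
    {"tx":-0.278,"ty":-0.344,"tz":0,"twist":-0.228},
    {"tx":-0.278,"ty":-0.344,"tz":0,"twist":-0.266},
    {"tx":-0.278,"ty":-0.344,"tz":0,"twist":-0.286}
  ]
}}

```text
t: 41.25
eef_pos: [0.4399, -0.0596, 0.3003]
ee_rot: [3.141, 0.001, 0.138]
force: [0.5, 0.2, -1.2]
width: 0.0088
gripper_force: 20.0
```

Call:
{"method": "arm_command", "body": {
  "commands": [
    {"tx":0.02,"ty":-0.06,"tz":0,"twist":-0.038},
    {"tx":0.05,"ty":-0.14,"tz":0,"twist":-0.076},
    {"tx":0.08,"ty":-0.21,"tz":0,"twist":-0.114},
    {"tx":0.1,"ty":-0.28,"tz":0,"twist":-0.152},
    {"tx":0.126,"ty":-0.347,"tz":0,"twist":-0.19},
    {"tx":0.126,"ty":-0.347,"tz":0,"twist":-0.228},
    {"tx":0.126,"ty":-0.347,"tz":0,"twist":-0.266},
    {"tx":0.126,"ty":-0.347,"tz":0,"twist":-0.286}
  ]
}}

```text
t: 41.92
eef_pos: [0.4599, 0.0303, 0.3001]
ee_rot: [-3.141, 0.002, 1.036]
force: [0.1, 0.1, -1.0]
width: 0.0087
gripper_force: 20.0
```

Call:
{"method": "arm_command", "body": {
  "commands": [
    {"tx":0.05,"ty":-0.015,"tz":0,"twist":-0.038},
    {"tx":0.12,"ty":-0.035,"tz":0,"twist":-0.076},
    {"tx":0.19,"ty":-0.055,"tz":0,"twist":-0.114},
    {"tx":0.26,"ty":-0.075,"tz":0,"twist":-0.152},
    {"tx":0.32,"ty":-0.094,"tz":0,"twist":-0.19},
    {"tx":0.32,"ty":-0.094,"tz":0,"twist":-0.228},
    {"tx":0.32,"ty":-0.094,"tz":0,"twist":-0.266},
    {"tx":0.32,"ty":-0.094,"tz":0,"twist":-0.289}
  ]
}}

```text
t: 42.58
eef_pos: [0.481, 0.1108, 0.3]
ee_rot: [-3.14, 0.0, 1.943]
force: [-0.0, -0.0, -1.5]
width: 0.0089
gripper_force: 20.0
```

Run:
```python
from h import *
s=get_state();print(s["q"].round(2),rc(s["eef_pos"]));y=s["ee_rot"][2]
where("d",.028,-1)
plan([R(-.095,-.075,.176,1.937)])
```

```text
[ 0.63 -0.   -0.18 -0.   -1.39  2.89] [-0.09502119 -0.07486057  0.29995915]
[0.481  0.1108 0.3   ] 1.943 0.0089 [-0.  -0.  -1.5]
scene exp mid [297.9 204.6] tip [293.  202.5] box [287. 172.] [307. 237.]
   mid [([298.0, 202.4], 0.56), ([244.6, 254.4], 0.37)]
   tip [([293.6, 200.8], 0.69)]
   [[288.0, 170.0, 312.0, 235.0]]
top exp mid [274.7 229.9] tip [266.4 231.2] box [258. 221.] [291. 239.]
   mid []
   tip []
   []
tx 0.001 ty -0.000 tz 0.499 twist -0.001 rows 3.0/0.0 q6~2.88
```

Call:
{"method": "arm_command", "body": {
  "commands": [
    {"tx":0,"ty":0,"tz":0.05,"twist":0},
    {"tx":0,"ty":0,"tz":0.14,"twist":0},
    {"tx":0,"ty":0,"tz":0.24,"twist":0},
    {"tx":0,"ty":0,"tz":0.34,"twist":0},
    {"tx":0,"ty":0,"tz":0.43,"twist":0},
    {"tx":0,"ty":0,"tz":0.49,"twist":0},
    {"tx":0,"ty":0,"tz":0.512,"twist":0},
    {"tx":0,"ty":0,"tz":0.512,"twist":0}
  ]
}}

```text
t: 43.65
eef_pos: [0.4807, 0.1102, 0.1718]
ee_rot: [-3.139, 0.001, 1.935]
force: [0.2, -0.4, -0.6]
width: 0.0091
gripper_force: 20.0
```

Call:
{"method": "arm_command", "body": {
  "commands": [
    {"tx":0.04,"ty":0,"tz":0,"twist":0},
    {"tx":0.09,"ty":0,"tz":0,"twist":0},
    {"tx":0.14,"ty":0,"tz":0,"twist":0},
    {"tx":0.18,"ty":0,"tz":0,"twist":0},
    {"tx":0.2,"ty":0,"tz":0,"twist":0},
    {"tx":0.2,"ty":0,"tz":0,"twist":0},
    {"tx":0.2,"ty":0,"tz":0,"twist":0},
    {"tx":0.2,"ty":0,"tz":0,"twist":0}
  ]
}}

```text
t: 44.32
eef_pos: [0.4635, 0.1572, 0.1732]
ee_rot: [3.141, 0.0, 1.936]
force: [-0.3, 0.1, -1.2]
width: 0.0088
gripper_force: 20.0
```

Call:
{"method": "arm_command", "body": {
  "commands": [
    {"tx":0.02,"ty":0,"tz":0,"twist":0},
    {"tx":0.04,"ty":0,"tz":0,"twist":0},
    {"tx":0.06,"ty":0,"tz":0,"twist":0},
    {"tx":0.075,"ty":0,"tz":0,"twist":0},
    {"tx":0.088,"ty":0,"tz":0,"twist":0},
    {"tx":0.088,"ty":0,"tz":0,"twist":0},
    {"tx":0.088,"ty":0,"tz":0,"twist":0},
    {"tx":0.088,"ty":0,"tz":0,"twist":0}
  ]
}}

```text
t: 44.98
eef_pos: [0.4555, 0.178, 0.1729]
ee_rot: [-3.142, -0.0, 1.936]
force: [-0.1, 0.4, -0.7]
width: 0.009
gripper_force: 20.0
```

Call:
{"method": "arm_command", "body": {
  "commands": [
    {"tx":0,"ty":0,"tz":0.02,"twist":0},
    {"tx":0,"ty":0,"tz":0.04,"twist":0},
    {"tx":0,"ty":0,"tz":0.06,"twist":0},
    {"tx":0,"ty":0,"tz":0.072,"twist":0},
    {"tx":0,"ty":0,"tz":0.076,"twist":0},
    {"tx":0,"ty":0,"tz":0.076,"twist":0},
    {"tx":0,"ty":0,"tz":0.076,"twist":0},
    {"tx":0,"ty":0,"tz":0.076,"twist":0}
  ]
}}

```text
t: 45.65
eef_pos: [0.4557, 0.178, 0.1541]
ee_rot: [3.141, -0.0, 1.936]
force: [0.4, 0.5, -0.6]
width: 0.0086
gripper_force: 20.0
```

Call:
{"method": "arm_command", "body": {
  "commands": [
    {"tx":0,"ty":0,"tz":0.006,"twist":0},
    {"tx":0,"ty":0,"tz":0.012,"twist":0},
    {"tx":0,"ty":0,"tz":0.018,"twist":0},
    {"tx":0,"ty":0,"tz":0.018,"twist":0},
    {"tx":0,"ty":0,"tz":0.018,"twist":0},
    {"tx":0,"ty":0,"tz":0.018,"twist":0},
    {"tx":0,"ty":0,"tz":0.018,"twist":0},
    {"tx":0,"ty":0,"tz":0.018,"twist":0}
  ]
}}

```text
t: 46.32
eef_pos: [0.4556, 0.1779, 0.1495]
ee_rot: [3.142, -0.0, 1.936]
force: [0.2, -0.5, -0.3]
width: 0.0087
gripper_force: 20.0
```

Run:
```python
from h import *
print(rc(get_state()["eef_pos"]))
where("d",.028,-1)
```

```text
[-0.09470765 -0.00316891  0.14951811]
[0.4556 0.1779 0.1495] 1.936 0.0087 [ 0.2 -0.5 -0.3]
scene exp mid [283.9 276.4] tip [278.8 276.1] box [274. 248.] [293. 307.]
   mid [([285.5, 273.0], 0.86)]
   tip [([278.1, 274.2], 0.89), ([396.3, 264.3], 0.47)]
   [[274.0, 251.0, 295.0, 304.0]]
top exp mid [254.8 248.1] tip [247.1 249.5] box [241. 241.] [269. 256.]
   mid [([252.9, 250.0], 0.5)]
   tip [([255.0, 252.8], 0.34)]
   [[343.0, 214.0, 444.0, 280.0]]
```

Everything is where a hung template belongs. I will lower 1.5 mm more, then release narrowly and rise.

Call:
{"method": "arm_command", "body": {
  "commands": [
    {"tx":0,"ty":0,"tz":0.006,"twist":0},
    {"tx":0,"ty":0,"tz":0.006,"twist":0},
    {"tx":0,"ty":0,"tz":0.006,"twist":0},
    {"tx":0,"ty":0,"tz":0.006,"twist":0},
    {"tx":0,"ty":0,"tz":0.006,"twist":0},
    {"tx":0,"ty":0,"tz":0.006,"twist":0},
    {"tx":0,"ty":0,"tz":0.006,"twist":0},
    {"tx":0,"ty":0,"tz":0.006,"twist":0}
  ],
  "grip_force": 3
}}

```text
t: 47.38
eef_pos: [0.4556, 0.1779, 0.148]
ee_rot: [3.142, -0.0, 1.936]
force: [-0.6, -0.4, -0.7]
width: 0.0088
gripper_force: 3.0
```

Call:
{"method": "arm_command", "body": {
  "commands": [
    {"tx":0,"ty":0,"tz":0,"twist":0},
    {"tx":0,"ty":0,"tz":0,"twist":0},
    {"tx":0,"ty":0,"tz":0,"twist":0},
    {"tx":0,"ty":0,"tz":0,"twist":0},
    {"tx":0,"ty":0,"tz":0,"twist":0},
    {"tx":0,"ty":0,"tz":0,"twist":0},
    {"tx":0,"ty":0,"tz":0,"twist":0},
    {"tx":0,"ty":0,"tz":0,"twist":0}
  ],
  "claw": 0.33
}}

```text
t: 48.05
eef_pos: [0.4556, 0.1779, 0.148]
ee_rot: [3.142, -0.0, 1.936]
force: [-0.9, 0.2, 0.7]
width: 0.0292
gripper_force: 0.0
```

Call:
{"method": "arm_command", "body": {
  "commands": [
    {"tx":0,"ty":0,"tz":-0.03,"twist":0},
    {"tx":0,"ty":0,"tz":-0.08,"twist":0},
    {"tx":0,"ty":0,"tz":-0.16,"twist":0},
    {"tx":0,"ty":0,"tz":-0.26,"twist":0},
    {"tx":0,"ty":0,"tz":-0.36,"twist":0},
    {"tx":0,"ty":0,"tz":-0.46,"twist":0},
    {"tx":0,"ty":0,"tz":-0.56,"twist":0},
    {"tx":0,"ty":0,"tz":-0.6,"twist":0}
  ]
}}

```text
t: 48.72
eef_pos: [0.4568, 0.1783, 0.3023]
ee_rot: [3.136, -0.001, 1.936]
force: [-0.1, 0.3, 0.0]
width: 0.0287
gripper_force: 0.0
```

Call:
{"method": "arm_command", "body": {
  "commands": [
    {"tx":-0.1,"ty":0,"tz":0,"twist":0},
    {"tx":-0.2,"ty":0,"tz":0,"twist":0},
    {"tx":-0.3,"ty":0,"tz":0,"twist":0},
    {"tx":-0.4,"ty":0,"tz":0,"twist":0},
    {"tx":-0.5,"ty":0,"tz":0,"twist":0},
    {"tx":-0.6,"ty":0,"tz":0,"twist":0},
    {"tx":-0.7,"ty":0,"tz":0,"twist":0},
    {"tx":-0.8,"ty":0,"tz":0,"twist":0}
  ]
}}

```text
t: 49.38
eef_pos: [0.517, 0.0121, 0.2971]
ee_rot: [3.137, 0.034, 1.9]
force: [-0.5, 0.5, -0.6]
width: 0.0287
gripper_force: 0.0
```

Run:
```python
from h import *
s=get_state();print(s["eef_pos"],s["force"],s["width"]);rail()
```

```text
[0.51695935 0.01205045 0.29714081] [-0.50977747  0.47492742 -0.63077912] 0.028701601210310432
   [('scene', [199.0, 220.0, 222.0, 280.0])]
   [('scene', [223.0, 228.0, 249.0, 293.0])]
c tip [-0.0301  0.0205  0.1324] 0.0031 [array([252.8, 269.3]), array([240.4, 229. ])]
   [('scene', [249.0, 240.0, 272.0, 301.0]), ('top', [238.0, 216.0, 264.0, 237.0]), ('top', [244.0, 243.0, 272.0, 255.0])]
d mid [-0.1466 -0.0127  0.2316] 0.0404 [array([316.3, 245.7]), array([255.9, 252.8])]
d tip [-0.0838  0.0176  0.1249] 0.0072 [array([277. , 279.3]), array([246.6, 245.4])]
   [('scene', [218.0, 344.0, 273.0, 414.0]), ('scene', [273.0, 248.0, 295.0, 313.0]), ('top', [242.0, 242.0, 271.0, 257.0])]
0.102 scene box [200. 221.] [222. 278.]
0.102 top box [220. 175.] [248. 195.]
0.035 scene box [225. 230.] [245. 287.]
0.035 top box [227. 197.] [255. 215.]
-0.03 scene box [249. 239.] [269. 297.]
-0.03 top box [234. 219.] [262. 235.]
-0.095 scene box [274. 248.] [293. 307.]
-0.095 top box [241. 241.] [269. 256.]
```

All four boxes match the hung positions at s = 0.10, 0.035, −0.03 and −0.095, about 65 mm apart, with tips to the left. The arm is clear, so I hand in.

```bash
python3 -c "
from h import *
print(get_state()['q']);print(job_done())"
```

```text
[ 0.43517342  0.03079408 -0.17261698  0.03438317 -1.36688402  3.02990975]
the job is handed in; nothing more can be done
None
```

The job is handed in at about 50 s of the 72 s allowed. By the camera fits all four templates hang on the rail about 65 mm apart with tips to the left. Only the two mirrored ones (b and d) were turned. The last retreat ended with joint 6 at 3.0299 of its 3.03 rad limit, and the hand-in returned no verdict.

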